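# Stack culture dishes on the thermal plate and change it over from heat to cool

## Task

First bring the lever on the control box from heat (left) to upright, off, and let it rest there for at least a second; then take the steel cup off the thermal plate and stand it in the open tray, and build one single stack of all the culture dishes on the plate, with one aluminium spreader disc between each dish and the next and every piece centred so that no edge overhangs the plate; spare discs stay on the bench away from the plate. When the stack is complete, push the lever fully over to cool (right). Leave the pipette, tube rack and bottle alone.

Things in the scene. Friction and masses are not known exactly. Their poses are not given: they have to be found in the camera images.
- plate_top (a point): centre of the top face of the thermal plate: a round aluminium plate, 76 mm diameter, on a slightly narrower black pedestal; its top face lies 40 mm above the bench. z points up. Fixed to the bench.
- lever (a joint): changeover lever on top of the white control box (box 120 x 130 x 55 mm, fixed). 0 = upright = off; -0.6 rad = fully over to the robot's left (box +y) = heat; +0.6 rad = fully over to the robot's right (box -y) = cool. It pivots at the box's top face (55 mm above body control's origin) about the box's x axis, has no detents, and stays where it is left; moving it takes about 1.2 N at the grip.
- lever_grip (a point): centre of the lever's T-shaped grip: a black bar 20 mm thick and 44 mm long, parallel to the pivot (box x axis), 70 mm from the pivot. With the lever upright it is 125 mm above the bench.
- control: the white control box; origin at the centre of its underside on the bench; its x axis points away from the robot (turned by up to 0.35 rad), y to the left, z up. The lever swings in its y-z plane over the box's centre.
- tray: open square white plastic tray, 140 x 140 mm outside, 16 mm high, walls and floor 4 mm thick (floor 4 mm above the bench); origin at the centre of its underside. Fixed.
- cup: low round steel cup, 58 mm diameter, 30 mm high, about 150 g, shallow inside; origin at the centre of its underside. At the start it stands on the thermal plate.
- dish1: closed round culture dish, clear plastic with an amber fill, 60 mm diameter, 18 mm high, about 45 g, symmetrical for handling; origin at its centre, z its axis (up). Three to five of the five dishes are present. Starts on the bench.
- dish2: closed round culture dish, clear plastic with an amber fill, 60 mm diameter, 18 mm high, about 45 g, symmetrical for handling; origin at its centre, z its axis (up). Three to five of the five dishes are present. Starts on the bench.
- dish3: closed round culture dish, clear plastic with an amber fill, 60 mm diameter, 18 mm high, about 45 g, symmetrical for handling; origin at its centre, z its axis (up). Three to five of the five dishes are present. Starts on the bench.
- dish4: closed round culture dish, clear plastic with an amber fill, 60 mm diameter, 18 mm high, about 45 g, symmetrical for handling; origin at its centre, z its axis (up). Three to five of the five dishes are present. Starts on the bench.
- dish5: closed round culture dish, clear plastic with an amber fill, 60 mm diameter, 18 mm high, about 45 g, symmetrical for handling; origin at its centre, z its axis (up). Three to five of the five dishes are present. Starts on the bench.
- spreader1: heat spreader: bare aluminium disc, 60 mm diameter, 8 mm thick, about 61 g; origin at its centre, z its axis (up). All four are present, more than needed when there are fewer dishes. Starts on the bench.
- spreader2: heat spreader: bare aluminium disc, 60 mm diameter, 8 mm thick, about 61 g; origin at its centre, z its axis (up). All four are present, more than needed when there are fewer dishes. Starts on the bench.
- spreader3: heat spreader: bare aluminium disc, 60 mm diameter, 8 mm thick, about 61 g; origin at its centre, z its axis (up). All four are present, more than needed when there are fewer dishes. Starts on the bench.
- spreader4: heat spreader: bare aluminium disc, 60 mm diameter, 8 mm thick, about 61 g; origin at its centre, z its axis (up). All four are present, more than needed when there are fewer dishes. Starts on the bench.
- pipette: black pipette lying on the bench at the left of the work, about 270 mm long; origin at its middle. Leave alone.
- tube_rack: white rack with tubes, 60 x 186 mm, 100 mm high, standing on the bench beyond the work; origin at the centre of its underside. Leave alone.
- reagent_bottle: closed bottle, 64 mm diameter, 120 mm high, at the right of the bench; origin at the centre of its underside. Leave alone.

How it is judged:
On the way, in this order (a step that is already met when the one before it is completed fails the run):
1. the lever rests upright at off for a second (value of joint lever between -0.17 and 0.17 rad), for 1 s.
2. the cup stands in the tray (horizontal distance between cup and tray below 0.055 m and height (world z) of cup below 0.012 m and angle between cup's own z axis and vertical below 0.15 rad and contact force between cup and the fingers below 0.05 N), for 0.2 s.
3. all dishes are stacked on the plate, a spreader between each two, nothing overhanging, and let go (((horizontal distance between dish1 and plate_top below 0.008 m and z of dish1 in the frame of plate_top between 0.005 and 0.013 m) or (horizontal distance between dish1 and plate_top below 0.008 m and z of dish1 in the frame of plate_top between 0.031 and 0.039 m) or (horizontal distance between dish1 and plate_top below 0.008 m and z of dish1 in the frame of plate_top between 0.057 and 0.065 m) or (horizontal distance between dish1 and plate_top below 0.008 m and z of dish1 in the frame of plate_top between 0.083 and 0.091 m) or (horizontal distance between dish1 and plate_top below 0.008 m and z of dish1 in the frame of plate_top between 0.109 and 0.117 m)) and ((horizontal distance between dish2 and plate_top below 0.008 m and z of dish2 in the frame of plate_top between 0.005 and 0.013 m) or (horizontal distance between dish2 and plate_top below 0.008 m and z of dish2 in the frame of plate_top between 0.031 and 0.039 m) or (horizontal distance between dish2 and plate_top below 0.008 m and z of dish2 in the frame of plate_top between 0.057 and 0.065 m) or (horizontal distance between dish2 and plate_top below 0.008 m and z of dish2 in the frame of plate_top between 0.083 and 0.091 m) or (horizontal distance between dish2 and plate_top below 0.008 m and z of dish2 in the frame of plate_top between 0.109 and 0.117 m)) and ((horizontal distance between dish3 and plate_top below 0.008 m and z of dish3 in the frame of plate_top between 0.005 and 0.013 m) or (horizontal distance between dish3 and plate_top below 0.008 m and z of dish3 in the frame of plate_top between 0.031 and 0.039 m) or (horizontal distance between dish3 and plate_top below 0.008 m and z of dish3 in the frame of plate_top between 0.057 and 0.065 m) or (horizontal distance between dish3 and plate_top below 0.008 m and z of dish3 in the frame of plate_top between 0.083 and 0.091 m) or (horizontal distance between dish3 and plate_top below 0.008 m and z of dish3 in the frame of plate_top between 0.109 and 0.117 m)) and ((horizontal distance between dish4 and plate_top below 0.008 m and z of dish4 in the frame of plate_top between 0.005 and 0.013 m) or (horizontal distance between dish4 and plate_top below 0.008 m and z of dish4 in the frame of plate_top between 0.031 and 0.039 m) or (horizontal distance between dish4 and plate_top below 0.008 m and z of dish4 in the frame of plate_top between 0.057 and 0.065 m) or (horizontal distance between dish4 and plate_top below 0.008 m and z of dish4 in the frame of plate_top between 0.083 and 0.091 m) or (horizontal distance between dish4 and plate_top below 0.008 m and z of dish4 in the frame of plate_top between 0.109 and 0.117 m)) and ((horizontal distance between dish5 and plate_top below 0.008 m and z of dish5 in the frame of plate_top between 0.005 and 0.013 m) or (horizontal distance between dish5 and plate_top below 0.008 m and z of dish5 in the frame of plate_top between 0.031 and 0.039 m) or (horizontal distance between dish5 and plate_top below 0.008 m and z of dish5 in the frame of plate_top between 0.057 and 0.065 m) or (horizontal distance between dish5 and plate_top below 0.008 m and z of dish5 in the frame of plate_top between 0.083 and 0.091 m) or (horizontal distance between dish5 and plate_top below 0.008 m and z of dish5 in the frame of plate_top between 0.109 and 0.117 m)) and (horizontal distance between spreader1 and plate_top above 0.07 m or (horizontal distance between spreader1 and plate_top below 0.008 m and z of spreader1 in the frame of plate_top between 0.018 and 0.026 m) or (horizontal distance between spreader1 and plate_top below 0.008 m and z of spreader1 in the frame of plate_top between 0.044 and 0.052 m) or (horizontal distance between spreader1 and plate_top below 0.008 m and z of spreader1 in the frame of plate_top between 0.07 and 0.078 m) or (horizontal distance between spreader1 and plate_top below 0.008 m and z of spreader1 in the frame of plate_top between 0.096 and 0.104 m)) and (horizontal distance between spreader2 and plate_top above 0.07 m or (horizontal distance between spreader2 and plate_top below 0.008 m and z of spreader2 in the frame of plate_top between 0.018 and 0.026 m) or (horizontal distance between spreader2 and plate_top below 0.008 m and z of spreader2 in the frame of plate_top between 0.044 and 0.052 m) or (horizontal distance between spreader2 and plate_top below 0.008 m and z of spreader2 in the frame of plate_top between 0.07 and 0.078 m) or (horizontal distance between spreader2 and plate_top below 0.008 m and z of spreader2 in the frame of plate_top between 0.096 and 0.104 m)) and (horizontal distance between spreader3 and plate_top above 0.07 m or (horizontal distance between spreader3 and plate_top below 0.008 m and z of spreader3 in the frame of plate_top between 0.018 and 0.026 m) or (horizontal distance between spreader3 and plate_top below 0.008 m and z of spreader3 in the frame of plate_top between 0.044 and 0.052 m) or (horizontal distance between spreader3 and plate_top below 0.008 m and z of spreader3 in the frame of plate_top between 0.07 and 0.078 m) or (horizontal distance between spreader3 and plate_top below 0.008 m and z of spreader3 in the frame of plate_top between 0.096 and 0.104 m)) and (horizontal distance between spreader4 and plate_top above 0.07 m or (horizontal distance between spreader4 and plate_top below 0.008 m and z of spreader4 in the frame of plate_top between 0.018 and 0.026 m) or (horizontal distance between spreader4 and plate_top below 0.008 m and z of spreader4 in the frame of plate_top between 0.044 and 0.052 m) or (horizontal distance between spreader4 and plate_top below 0.008 m and z of spreader4 in the frame of plate_top between 0.07 and 0.078 m) or (horizontal distance between spreader4 and plate_top below 0.008 m and z of spreader4 in the frame of plate_top between 0.096 and 0.104 m)) and contact force between each of dish1, dish2, dish3, dish4, dish5, spreader1, spreader2, spreader3, spreader4 and the fingers below 0.05 N), for 0.3 s.
4. the lever is fully over at cool (value of joint lever above 0.45 rad), for 0.2 s.
At the end, for the whole second after the job is handed in: All present dishes in one stack on the plate, a spreader between each two, each piece within 8 mm of the plate's centre and 4 mm of its layer height; other spreaders over 70 mm from it; cup upright on the tray floor; lever above 0.45 rad; dishes and discs at rest (((horizontal distance between dish1 and plate_top below 0.008 m and z of dish1 in the frame of plate_top between 0.005 and 0.013 m) or (horizontal distance between dish1 and plate_top below 0.008 m and z of dish1 in the frame of plate_top between 0.031 and 0.039 m) or (horizontal distance between dish1 and plate_top below 0.008 m and z of dish1 in the frame of plate_top between 0.057 and 0.065 m) or (horizontal distance between dish1 and plate_top below 0.008 m and z of dish1 in the frame of plate_top between 0.083 and 0.091 m) or (horizontal distance between dish1 and plate_top below 0.008 m and z of dish1 in the frame of plate_top between 0.109 and 0.117 m)) and ((horizontal distance between dish2 and plate_top below 0.008 m and z of dish2 in the frame of plate_top between 0.005 and 0.013 m) or (horizontal distance between dish2 and plate_top below 0.008 m and z of dish2 in the frame of plate_top between 0.031 and 0.039 m) or (horizontal distance between dish2 and plate_top below 0.008 m and z of dish2 in the frame of plate_top between 0.057 and 0.065 m) or (horizontal distance between dish2 and plate_top below 0.008 m and z of dish2 in the frame of plate_top between 0.083 and 0.091 m) or (horizontal distance between dish2 and plate_top below 0.008 m and z of dish2 in the frame of plate_top between 0.109 and 0.117 m)) and ((horizontal distance between dish3 and plate_top below 0.008 m and z of dish3 in the frame of plate_top between 0.005 and 0.013 m) or (horizontal distance between dish3 and plate_top below 0.008 m and z of dish3 in the frame of plate_top between 0.031 and 0.039 m) or (horizontal distance between dish3 and plate_top below 0.008 m and z of dish3 in the frame of plate_top between 0.057 and 0.065 m) or (horizontal distance between dish3 and plate_top below 0.008 m and z of dish3 in the frame of plate_top between 0.083 and 0.091 m) or (horizontal distance between dish3 and plate_top below 0.008 m and z of dish3 in the frame of plate_top between 0.109 and 0.117 m)) and ((horizontal distance between dish4 and plate_top below 0.008 m and z of dish4 in the frame of plate_top between 0.005 and 0.013 m) or (horizontal distance between dish4 and plate_top below 0.008 m and z of dish4 in the frame of plate_top between 0.031 and 0.039 m) or (horizontal distance between dish4 and plate_top below 0.008 m and z of dish4 in the frame of plate_top between 0.057 and 0.065 m) or (horizontal distance between dish4 and plate_top below 0.008 m and z of dish4 in the frame of plate_top between 0.083 and 0.091 m) or (horizontal distance between dish4 and plate_top below 0.008 m and z of dish4 in the frame of plate_top between 0.109 and 0.117 m)) and ((horizontal distance between dish5 and plate_top below 0.008 m and z of dish5 in the frame of plate_top between 0.005 and 0.013 m) or (horizontal distance between dish5 and plate_top below 0.008 m and z of dish5 in the frame of plate_top between 0.031 and 0.039 m) or (horizontal distance between dish5 and plate_top below 0.008 m and z of dish5 in the frame of plate_top between 0.057 and 0.065 m) or (horizontal distance between dish5 and plate_top below 0.008 m and z of dish5 in the frame of plate_top between 0.083 and 0.091 m) or (horizontal distance between dish5 and plate_top below 0.008 m and z of dish5 in the frame of plate_top between 0.109 and 0.117 m)) and (horizontal distance between spreader1 and plate_top above 0.07 m or (horizontal distance between spreader1 and plate_top below 0.008 m and z of spreader1 in the frame of plate_top between 0.018 and 0.026 m) or (horizontal distance between spreader1 and plate_top below 0.008 m and z of spreader1 in the frame of plate_top between 0.044 and 0.052 m) or (horizontal distance between spreader1 and plate_top below 0.008 m and z of spreader1 in the frame of plate_top between 0.07 and 0.078 m) or (horizontal distance between spreader1 and plate_top below 0.008 m and z of spreader1 in the frame of plate_top between 0.096 and 0.104 m)) and (horizontal distance between spreader2 and plate_top above 0.07 m or (horizontal distance between spreader2 and plate_top below 0.008 m and z of spreader2 in the frame of plate_top between 0.018 and 0.026 m) or (horizontal distance between spreader2 and plate_top below 0.008 m and z of spreader2 in the frame of plate_top between 0.044 and 0.052 m) or (horizontal distance between spreader2 and plate_top below 0.008 m and z of spreader2 in the frame of plate_top between 0.07 and 0.078 m) or (horizontal distance between spreader2 and plate_top below 0.008 m and z of spreader2 in the frame of plate_top between 0.096 and 0.104 m)) and (horizontal distance between spreader3 and plate_top above 0.07 m or (horizontal distance between spreader3 and plate_top below 0.008 m and z of spreader3 in the frame of plate_top between 0.018 and 0.026 m) or (horizontal distance between spreader3 and plate_top below 0.008 m and z of spreader3 in the frame of plate_top between 0.044 and 0.052 m) or (horizontal distance between spreader3 and plate_top below 0.008 m and z of spreader3 in the frame of plate_top between 0.07 and 0.078 m) or (horizontal distance between spreader3 and plate_top below 0.008 m and z of spreader3 in the frame of plate_top between 0.096 and 0.104 m)) and (horizontal distance between spreader4 and plate_top above 0.07 m or (horizontal distance between spreader4 and plate_top below 0.008 m and z of spreader4 in the frame of plate_top between 0.018 and 0.026 m) or (horizontal distance between spreader4 and plate_top below 0.008 m and z of spreader4 in the frame of plate_top between 0.044 and 0.052 m) or (horizontal distance between spreader4 and plate_top below 0.008 m and z of spreader4 in the frame of plate_top between 0.07 and 0.078 m) or (horizontal distance between spreader4 and plate_top below 0.008 m and z of spreader4 in the frame of plate_top between 0.096 and 0.104 m)) and horizontal distance between cup and tray below 0.055 m and height (world z) of cup below 0.012 m and angle between cup's own z axis and vertical below 0.15 rad and value of joint lever above 0.45 rad and linear speed of each of dish1, dish2, dish3, dish4, dish5, spreader1, spreader2, spreader3, spreader4 below 0.02 m/s); the robot touches nothing.
It fails at once if a dish is put on the plate while the lever is at heat (value of joint lever below -0.3 rad and ((horizontal distance between dish1 and plate_top below 0.03 m and z of dish1 in the frame of plate_top between -0.01 and 0.12 m) or (horizontal distance between dish2 and plate_top below 0.03 m and z of dish2 in the frame of plate_top between -0.01 and 0.12 m) or (horizontal distance between dish3 and plate_top below 0.03 m and z of dish3 in the frame of plate_top between -0.01 and 0.12 m) or (horizontal distance between dish4 and plate_top below 0.03 m and z of dish4 in the frame of plate_top between -0.01 and 0.12 m) or (horizontal distance between dish5 and plate_top below 0.03 m and z of dish5 in the frame of plate_top between -0.01 and 0.12 m))).
It fails at once if the lever goes to cool while the cup still stands on the plate (value of joint lever above 0.3 rad and (horizontal distance between cup and plate_top below 0.03 m and z of cup in the frame of plate_top between -0.01 and 0.12 m)).
It fails at once if the pipette, tube rack or bottle is disturbed (distance of any of pipette, tube_rack, reagent_bottle from where it was at the start of the episode above 0.03 m).
Of dish1, dish2, dish3, dish4, dish5 only 3 to 5 are there at a start; the rules pass over those that are not, and their reading is None.
At some moment in a run one of dish1, dish2, dish3, dish4, dish5, spreader1, spreader2, spreader3, spreader4 may be knocked a few centimetres aside while the robot is not near it.
Once in a run the grip may slacken for a moment while it holds something.
It also fails if it takes over 210 s, if anything falls off the work surface, if the arm or the gripper's body presses on something with over 40 N, if the wrist force passes 120 N, or if a joint passes its speed limit or range.

## Robot

A 7-joint arm with a two-finger parallel gripper is mounted at the origin on the work surface. World frame = base frame: x ahead of the robot, y to its left, z up, the work surface at z = 0. Lengths are in m, angles in rad, forces in N, time in s.
With the tool pointing down it reaches from about 0.4 to 0.85 m from the base axis. Payload 4.5 kg.
Tool frame: the origin (TCP) lies on the centre line of the jaws, within the pads' length; the fingertips stand r.tips_ahead ahead of it and the grasp point (between the pads) is the TCP (r.tips_ahead is the distance from the TCP to the fingertips, in m); z points along the fingers, y is the direction in which the jaws open and shut (so a half turn about z gives the same grasp; the last joint's range is limited). The gripper opens to 88 mm and grips with 3 to 60 N. Pads are 18 mm wide; open, the fingers measure 123 mm over their backs; the gripper's body (75 mm by 187 mm) begins 45 mm behind the grasp point.
Start: joints at [1.167, 0.689, -0.195, 1.565, 0.157, 0.902, -0.215], TCP at [0.265, -0.566, 0.258] pointing down, gripper open.
Joint ranges: [-3.01, 3.01], [-0.46, 2.08], [-1.47, 1.51], [0.13, 2.56], [-1, 4.14], [0.04, 2.09], [-2.66, 2.66]. Speed limits (rad/s): [2.57, 2.57, 3.14, 3.14, 3.14, 3.14, 3.14].

## Interface

Orientations are given as a unit quaternion [x, y, z, w].
In Python, from plant import r gives the robot as it stands.
- The arm moves only by the shell command python3 -m inch 'ROWS' [FORCE]. ROWS is JSON, a list of rows, each a list of 5 numbers: the shift along the world's x, y, z in units of 25 mm (1.0 is 25 mm), then the turn about the world's z in units of 6 degrees (1.0 is 6 degrees), then the finger opening in mm, from 0 to 88.1. A call has 1 to 5 rows; each row shifts and turns the commanded pose from where the row before left it; what a row does not reach is not made up. A row lasts 1/10 s, in which the tool goes at most 50 mm and 8.59 degrees, less where a joint would pass 70% of its speed; a pose out of reach is approached as far as the arm can. A call is refused whole if a number of a shift passes 1 or a number of a turn 1, either way. A call with a gripper value outside its range is refused whole. The fingers move at their own pace and stop on an object; FORCE is the grip in N (left out, the last holds). Time passes only in rows, so rows that do not move let the fingers close. It gives the time, the measured TCP pose, the force and the opening at its end, in the units of the state.
- r.get_state(): the state, without advancing time (a new reading comes with each control period).
- r.snapshot(name): name is "side" or "top" or "wrist"; returns a dict with "pixels" (420x560x3 uint8, red, green, blue), "range_z" (420x560 float32, m along the optical axis (not along the pixel's ray), 0 where there is no reading), "K" (3x3 intrinsics, pixels), "position" and "attitude" of the camera in the world. Camera axes: x right, y up, looking along -z (the intrinsics and any distortion apply to the point x, -y, -z); pixel columns grow to the right and rows downward; lengths in m; the calibration is good to about 2 mm. A picture is of the moment at which its call begins.
- r.finish_job(): hands the job in, once; it reports no verdict.
The state is a dict: "clock": time; "q": joint angles; "qd": joint speeds; "joint_torque": joint torques, N m; "tool_pos": TCP position; "eef_rot": TCP orientation; "contact_force": force on the tool from outside, world axes, zero at the start; "moment": the same for the moment, N m; "opening": opening from 0.0 (shut) to 1.0 (fully open).
Only numpy, scipy, OpenCV 4.12 (cv2) and the standard library are available. Lean on these libraries where they do the work, as an engineer would, in place of code of your own. Each camera call takes 0.05 s, during which the arm holds its last target. There are 200 camera calls.

## Working session

There is one attempt and no reset: what is moved stays moved. The work goes in short steps, Python scripts to look and compute and a shell command to move; the robot and the scene stay as the last step left them, time stands still between calls to the robot, and variables do not carry over. Pictures are saved under pics/ and viewed, about 12 in all and at most 16, crops included, and the job is handed in when it is done.

```bash
ls; mkdir -p pics
cat > h.py <<'E'
import numpy as np, cv2
from plant import r
from scipy.spatial.transform import Rotation as R
def snap(n):
    s=r.snapshot(n); s['pixels']=np.asarray(s['pixels']); s['range_z']=np.asarray(s['range_z']); return s
def save(s,f): cv2.imwrite('pics/'+f,cv2.cvtColor(s['pixels'],cv2.COLOR_RGB2BGR))
def rot(s):
    a=np.asarray(s['attitude'],float)
    return a if a.shape==(3,3) else R.from_quat(a).as_matrix()
def cloud(s):
    K=np.asarray(s['K']);z=s['range_z'];h,w=z.shape
    u,v=np.meshgrid(np.arange(w),np.arange(h))
    p=np.stack([(u-K[0,2])/K[0,0]*z,-(v-K[1,2])/K[1,1]*z,-z],-1)
    P=p@rot(s).T+np.asarray(s['position']); P[z<=0]=np.nan; return P
def ray(s,u,v,h):
    K=np.asarray(s['K']);d=rot(s)@np.array([(u-K[0,2])/K[0,0],-(v-K[1,2])/K[1,1],-1])
    p=np.asarray(s['position']);return p+d*(h-p[2])/d[2]
def st():
    s=r.get_state();print(round(s['clock'],2),np.round(s['tool_pos'],4),np.round(R.from_quat(s['eef_rot']).as_euler('zyx',degrees=True),1),'F',np.round(s['contact_force'],1),'op',round(s['opening'],3))
E
python3 - <<'E'
from h import *
st();print(r.tips_ahead)
for n in('top','side'):
    s=snap(n);save(s,n+'0.png');print(n,s['K'],s['position'],s['attitude'],[k for k in s])
    np.save(n+'0.npy',cloud(s))
E
```

```text
pics
0.0 [ 0.2647 -0.5655  0.2569] [ -25.1   -0.  -179.9] F [ 0.4 -0.2 -0.5] op 1.003
0.019
top [[517.38158222   0.         274.47505674]
 [  0.         517.38158222 209.86629569]
 [  0.           0.           1.        ]] [0.2915531  0.02055184 1.71663961] [ 0.0536959  -0.06719437 -0.70302873  0.7059407 ] ['pixels', 'range_z', 'K', 'position', 'attitude']
side [[536.27065025   0.         277.38607358]
 [  0.         536.27065025 214.68404369]
 [  0.           0.           1.        ]] [0.26434924 1.0019216  1.27426576] [-0.04777708  0.35307846  0.92461013 -0.13471844] ['pixels', 'range_z', 'K', 'position', 'attitude']
```

View pics/top0.png

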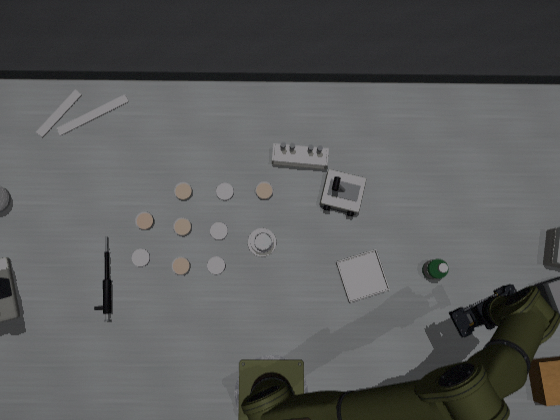

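View pics/side0.png

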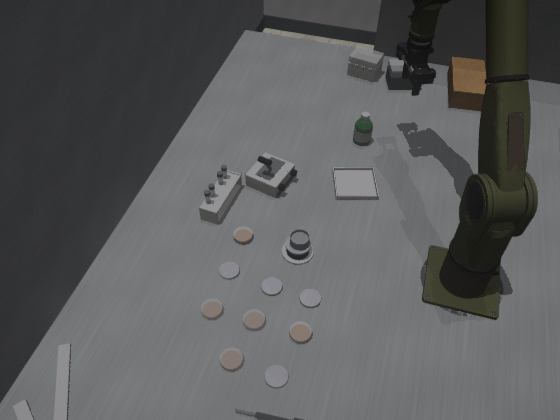

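The top view shows 5 dishes (amber, at about (183,190), (264,190), (144,220), (182,227), (180,265)) and 4 discs (at (225,191), (219,231), (140,258), (216,265)). The cup is on the plate at (262,241), the control box at (343,192) with its lever to the left, and the tray at (362,276). The side view agrees.

```bash
cat >> h.py <<'E'
def mask(s):
    hsv=cv2.cvtColor(s['pixels'],cv2.COLOR_RGB2HSV)
    amber=((hsv[...,1]>50)&(hsv[...,0]<25)&(hsv[...,2]>90)).astype('uint8')*255
    white=((s['pixels'].min(-1)>165)).astype('uint8')*255
    return amber,white
def blobs(s,m,h,amin=60):
    out=[]
    for c in cv2.findContours(m,cv2.RETR_EXTERNAL,cv2.CHAIN_APPROX_NONE)[0]:
        a=cv2.contourArea(c)
        if a<amin or a>4000 or len(c)<5: continue
        (u,v),(w,hh),an=cv2.minAreaRect(c); M=cv2.moments(c)
        u,v=M['m10']/M['m00'],M['m01']/M['m00']
        out.append((round(u),round(v),a,round(w),round(hh),round(an),*np.round(ray(s,u,v,h)[:2],3)))
    return out
E
python3 - <<'E'
from h import *
for n in('top','side'):
    s=snap(n);P=cloud(s);a,w=mask(s)
    print(n);[print(*b) for b in blobs(s,a,.018)]
    print('white');[print(*b) for b in blobs(s,w,.008)]
    if n=='top':
        for nm,u,v in(('dish',183,190),('spr',225,191),('bench',200,210),('cup',262,241),('plate',262,253),('grip',337,184),('box',350,206),('tray',362,276)):print(nm,s['pixels'][v,u],np.round(P[v,u],4))
        # lever + box by height
        sub=P[140:240,300:400];
        z=sub[...,2]
        g=sub[(z>.085)&(z<.14)&(sub[...,0]<.6)];print('grip pts',len(g),g.mean(0),g.min(0),g.max(0))
        m=((P[...,2]>.045)&(P[...,2]<.065)).astype('uint8')*255;m[:,:300]=0;m[:,400:]=0;m[:160]=0;m[240:]=0
        c=max(cv2.findContours(m,0,1)[0],key=cv2.contourArea);rc=cv2.minAreaRect(c);bp=cv2.boxPoints(rc);q=np.array([ray(s,*b,.055)[:2] for b in bp]);print('box',rc,q,q.mean(0),np.degrees(np.arctan2(*(q[1]-q[0])[::-1])))
E
```

```text
top
551 381 705.5 45 20 90 0.036 -0.893
178 267 78.0 12 12 90 0.393 0.301
144 221 151.0 14 15 90 0.546 0.419
white
dish [141 126 113] [0.6534 0.2963 0.0061]
spr [140 140 141] [0.6519 0.1555 0.0013]
bench [116 117 117] [ 0.5872  0.2387 -0.0042]
cup [142 139 142] [0.4771 0.0291 0.0519]
plate [105 103 101] [0.4426 0.0291 0.0039]
grip [19 18 22] [ 0.6512 -0.2071  0.1235]
box [141 140 141] [ 0.5921 -0.2572  0.0609]
tray [141 139 141] [ 0.3681 -0.3012  0.0037]<stdin>:11: RuntimeWarning: Mean of empty slice.
  ret = um.true_divide(
Traceback (most recent call last):
ValueError: zero-size array to reduction operation minimum which has no identity
```

```bash
cat >> h.py <<'E'
def mask(s):
    p=cv2.GaussianBlur(s['pixels'],(3,3),0).astype(int); d=p[...,0]-p[...,2]
    amber=((d>12)&(p[...,0]>110)).astype('uint8')*255
    white=((p.min(-1)>128)&(abs(d)<10)).astype('uint8')*255
    k=np.ones((3,3),'uint8')
    return [cv2.morphologyEx(m,cv2.MORPH_OPEN,k) for m in(amber,white)]
E
python3 - <<'E'
from h import *
for n in('top','side'):
    s=snap(n);P=cloud(s);a,w=mask(s)
    print(n);[print(*b) for b in blobs(s,a,.018)]
    print('white');[print(*b) for b in blobs(s,w,.008)]
    if n=='top':
        z=P[...,2].copy(); z[:,:310]=np.nan;z[:,375:]=np.nan;z[:165]=np.nan;z[222:]=np.nan
        g=P[z>.1];print('grip pts',len(g),g.mean(0),g.min(0),g.max(0))
        m=(z>.04).astype('uint8')*255
        c=max(cv2.findContours(m,0,1)[0],key=cv2.contourArea);rc=cv2.minAreaRect(c);q=np.array([ray(s,*b,.055)[:2] for b in cv2.boxPoints(rc)]);print('box',rc,q,q.mean(0))
        m=(s['pixels'].max(-1)<45).astype('uint8')*255;m[:165]=0;m[222:]=0;m[:,:310]=0;m[:,375:]=0
        for c in cv2.findContours(m,0,1)[0]:
            if cv2.contourArea(c)>15:print('dark',cv2.minAreaRect(c),cv2.contourArea(c))
        # high region at the cup / plate
        for lo,hi,h in((.05,.1,.07),(.025,.05,.04)):
            m=((P[...,2]>lo)&(P[...,2]<hi)).astype('uint8')*255;m[:,:235]=0;m[:,290:]=0;m[:215]=0;m[270:]=0
            for b in blobs(s,m,h,30):print('plate/cup',h,*b)
        v=cv2.resize(s['pixels'][150:310,230:400],None,fx=4.4,fy=3.7,interpolation=cv2.INTER_CUBIC);cv2.imwrite('pics/crop0.png',v[...,::-1])
E
```

```text
top
551 382 640.5 43 19 90 0.035 -0.894
180 266 189.0 15 15 90 0.399 0.294
182 226 180.5 15 15 90 0.528 0.293
144 220 181.0 15 15 90 0.547 0.419
183 191 168.5 14 14 90 0.648 0.295
264 190 171.0 14 15 90 0.652 0.024
white
215 265 199.5 16 16 45 0.403 0.182
362 276 1402.5 39 38 72 0.368 -0.3
140 257 193.5 16 15 90 0.427 0.431
259 239 255.0 19 22 90 0.489 0.038
218 230 189.0 15 16 90 0.517 0.175
341 202 253.0 37 10 14 0.614 -0.235
224 190 184.5 15 16 45 0.653 0.158
347 178 217.5 37 11 8 0.699 -0.259
299 155 501.5 55 16 5 0.776 -0.096
91 114 435.5 7 76 63 0.917 0.618
58 113 312.5 7 56 43 0.922 0.733
grip pts 92 [ 0.65512198 -0.20360642  0.12211465] [ 0.63368335 -0.21789054  0.10323067] [ 0.67796712 -0.1914491   0.12966917]
box ((342.57080078125, 192.30258178710938), (39.69976043701172, 40.25564956665039), 13.392498016357422) [[ 0.58829757 -0.1551393 ]
 [ 0.72026122 -0.18767721]
 [ 0.68991126 -0.31522078]
 [ 0.55856773 -0.28101967]] [ 0.63925944 -0.23476424]
dark ((337.32354736328125, 210.20590209960938), (34.1975212097168, 5.093247890472412), 14.03624439239502) 69.0
dark ((337.0, 184.0), (14.0, 10.0), 90.0) 76.0
plate/cup 0.07 262 241 232.0 17 17 45 0.477 0.027
plate/cup 0.04 261 241 396.0 23 23 45 0.48 0.031
side
231 360 262.0 18 19 45 0.547 0.429
300 332 237.0 16 18 90 0.399 0.304
253 320 205.5 14 17 90 0.528 0.305
211 309 197.5 14 17 90 0.647 0.305
243 235 138.0 11 16 90 0.651 0.033
468 77 763.0 33 31 90 0.04 -1.021
white
22 411 206.0 20 13 68 0.98 0.691
276 375 323.5 19 21 90 0.428 0.432
61 382 779.5 12 76 3 0.93 0.601
310 297 237.0 15 19 90 0.403 0.183
271 285 225.5 15 18 90 0.517 0.176
229 269 201.5 14 17 90 0.652 0.159
221 193 409.0 17 48 34 0.78 -0.121
354 183 895.5 24 41 90 0.369 -0.295
254 169 104.0 9 16 29 0.711 -0.261
281 174 206.0 11 33 46 0.619 -0.267
363 50 96.5 18 7 13 0.488 -1.115
```

View pics/crop0.png

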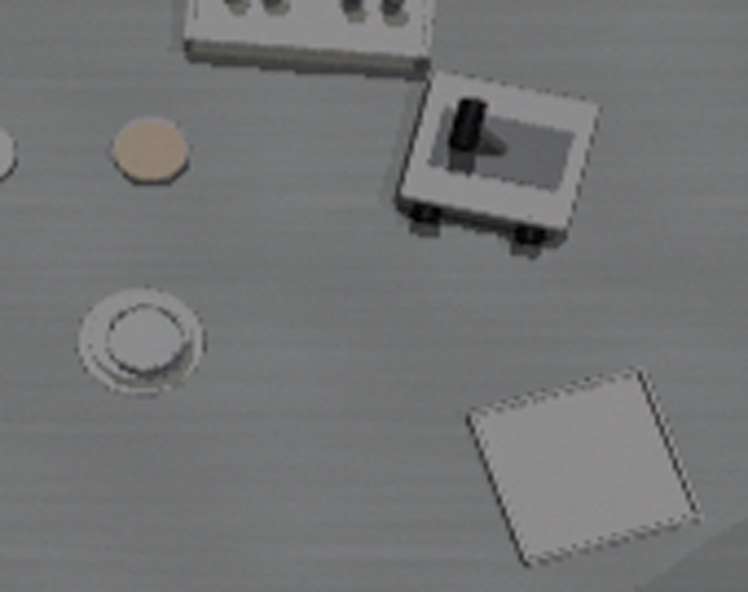

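Crop: the lever grip is leaning left at crop (468,125), the cup is centred on the plate at (145,340), and the tray is rotated. Moving now.

```bash
python3 -m inch '[[1,1,0,0.4,88],[1,1,0,0.5,88],[1,1,0,0.5,88],[1,1,0,0.5,88],[1,1,0,0,88]]' 20
python3 -m inch '[[1,1,0,0,88],[1,1,0,0,88],[1,1,0,0,88],[1,1,0,0,88],[1,1,0,0,88]]'
python3 -m inch '[[1,1,0,0,88],[1,1,0,0,88],[1,0.6,0,0,70],[0,0,0,0,60],[0,0,0,0,60]]'
python3 - <<'E'
from h import *
st();s=snap('wrist');save(s,'w1.png');P=cloud(s);z=P[...,2]
m=(z>.085)&(z<.14);g=P[m];print(len(g),np.median(g,0),np.percentile(g,[2,98],0));print(s['position'],s['attitude'])
E
```

```text
clock: 0.75
tool_pos: [0.3907, -0.44, 0.2577]
eef_rot: [0.95, 0.313, 0.0, -0.0]
contact_force: [0.9, 0.3, -0.1]
opening: 0.998
clock: 1.25
tool_pos: [0.5158, -0.3149, 0.2577]
eef_rot: [0.95, 0.313, -0.0, 0.0]
contact_force: [-0.3, -0.4, -1.4]
opening: 0.999
clock: 1.75
tool_pos: [0.5899, -0.2507, 0.2574]
eef_rot: [0.95, 0.314, -0.0, -0.0]
contact_force: [-1.2, -0.0, -0.5]
opening: 0.752
1.75 [ 0.5899 -0.2507  0.2574] [-36.5  -0.  180. ] F [-1.2 -0.  -0.5] op 0.752
1659 [ 0.65646236 -0.20402747  0.12316608] [[ 0.63690276 -0.2221138   0.08920556]
 [ 0.67779103 -0.19133252  0.12578971]]
[ 0.65590601 -0.20320991  0.38349146] [-0.14035735  0.07096073 -0.44373516  0.88224911]
```

View pics/w1.png

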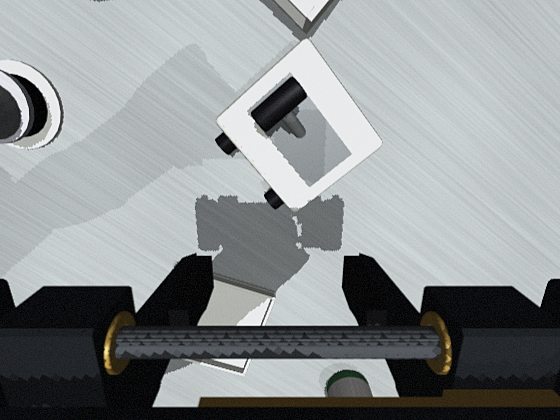

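```bash
sed -i "s/'zyx'/'ZYX'/" h.py
python3 -m inch '[[1,1,0,-1,60],[1,0.9,0,-1,60],[0.6,0,0,-1,60],[0,0,0,-1,60],[0,0,0,-1,60]]'
python3 -m inch '[[0,0,0,-1,60],[0,0,0,-1,60],[0,0,-1,-1,60],[0,0,-1,-0.4,60],[0,0,0,0,60]]'
python3 -m inch '[[0,0,-1,0,60],[0,0,-1,0,60],[0,0,-1,0,60],[0,0,-0.6,0,60],[0,0,0,0,50]]'
python3 -m inch '[[0,0,0,0,34],[0,0,0,0,26],[0,0,0,0,26],[0,0,0,0,26],[0,0,0,0,26]]' 3
python3 -c "
from h import *
st()"
```

```text
clock: 2.3
tool_pos: [0.6541, -0.2053, 0.2575]
eef_rot: [0.999, 0.053, -0.001, 0.001]
contact_force: [-0.6, -0.6, 0.3]
opening: 0.686
clock: 2.8
tool_pos: [0.6514, -0.2046, 0.2044]
eef_rot: [0.992, -0.122, -0.004, 0.0]
contact_force: [-0.1, 0.3, -1.1]
opening: 0.679
clock: 3.3
tool_pos: [0.6536, -0.2041, 0.1164]
eef_rot: [0.993, -0.121, -0.002, -0.0]
contact_force: [0.2, 0.1, 0.1]
opening: 0.614
clock: 3.8
tool_pos: [0.6555, -0.2043, 0.1185]
eef_rot: [0.993, -0.121, 0.001, 0.001]
contact_force: [0.2, -1.0, 1.4]
opening: 0.298
3.8 [ 0.6555 -0.2043  0.1185] [-1.390e+01 -1.000e-01  1.799e+02] F [ 0.2 -1.   1.4] op 0.298
```

```bash
python3 -m inch '[[-0.1,-0.4,0.1,0,24],[-0.1,-0.4,0.1,0,24],[-0.1,-0.4,0.1,0,22],[-0.06,-0.28,0,0,22],[0,0,0,0,22]]' 3
python3 -m inch '[[0,0,0,0,34],[0,0,0,0,44],[0,0,1,0,50],[0,0,1,0,60],[0,0,1,0,60]]'
python3 -m inch '[[0,0,1,0,88],[0,0.5,0.8,0,88],[0,1,0,0,88],[0,1,0,0,88],[0,0,0,0,88]]' 20
python3 - <<'E'
from h import *
st()
for n in('top','side'):
  s=snap(n);save(s,n+'1.png');P=cloud(s);z=P[...,2]
  m=(z>.1)&(z<.135)&(abs(P[...,0]-.64)<.06)&(abs(P[...,1]+.235)<.07);g=P[m];print(n,len(g),g.mean(0) if len(g) else '')
c=cv2.imread('pics/side1.png');cv2.imwrite('pics/side1c.png',cv2.resize(c[130:270,200:360],None,fx=4,fy=4))
E
```

```text
clock: 4.3
tool_pos: [0.6447, -0.2438, 0.1251]
eef_rot: [0.992, -0.123, -0.0, 0.001]
contact_force: [0.2, -0.2, -0.8]
opening: 0.254
clock: 4.8
tool_pos: [0.6458, -0.2401, 0.2006]
eef_rot: [0.993, -0.121, -0.001, -0.0]
contact_force: [-0.3, -0.3, 0.4]
opening: 0.673
clock: 5.3
tool_pos: [0.6467, -0.1721, 0.2451]
eef_rot: [0.993, -0.118, -0.0, -0.002]
contact_force: [0.7, 0.9, 0.3]
opening: 0.998
5.3 [ 0.6467 -0.1721  0.2451] [-1.350e+01  1.000e-01 -1.798e+02] F [0.7 0.9 0.3] op 0.998
top 0 
side 91 [ 0.64309568 -0.23983223  0.12465899]
```

View pics/side1c.png

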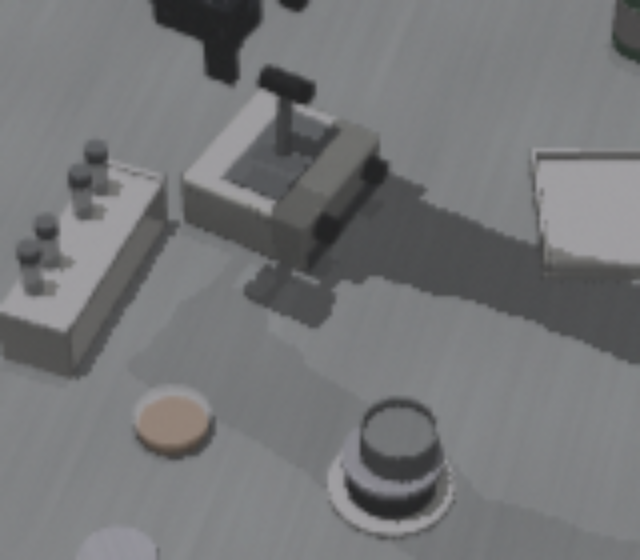

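The side crop shows the lever upright at (287,110) and the cup still on the plate at (398,440). Next is the cup.

```bash
python3 -m inch '[[-1,1,0,0.8,88],[-1,1,0,0.8,88],[-1,1,0,0.7,88],[-1,1,0,0,88],[-1,1,0,0,88]]'
python3 -m inch '[[-1,1,0,0,88],[-1,1,0,0,88],[-1,1,0,0,88],[-1,0.1,0,0,88],[-0.9,0,0,0,88]]'
python3 -m inch '[[0,0,0,0,88],[0,0,0,0,88],[0,0,0,0,88]]'
python3 - <<'E'
from h import *
st();s=snap('wrist');save(s,'w2.png');P=cloud(s);z=P[...,2]
print(s['position'],s['attitude'])
for lo,hi,h in((.055,.1,.07),(.03,.05,.04)):
  m=((z>lo)&(z<hi)&(abs(P[...,0]-.48)<.1)&(abs(P[...,1]-.03)<.1)).astype('uint8')*255
  c=max(cv2.findContours(m,0,1)[0],key=cv2.contourArea);e=cv2.minEnclosingCircle(c);print(h,e,ray(s,*e[0],h),np.nanmedian(P[m>0],0),'r',e[1]*(s['position'][2]-h)/s['K'][0][0])
E
```

```text
clock: 5.9
tool_pos: [0.5201, -0.0542, 0.2452]
eef_rot: [1.0, -0.002, 0.0, 0.001]
contact_force: [-0.4, 0.2, 0.4]
opening: 0.999
clock: 6.4
tool_pos: [0.3978, 0.0241, 0.2453]
eef_rot: [1.0, -0.001, 0.0, 0.0]
contact_force: [0.6, -0.1, 0.0]
opening: 1.002
clock: 6.7
tool_pos: [0.4004, 0.0239, 0.2454]
eef_rot: [1.0, -0.002, 0.001, 0.0]
contact_force: [-0.2, -0.6, 0.0]
opening: 0.997
6.7 [0.4004 0.0239 0.2454] [-2.0e-01 -1.0e-01  1.8e+02] F [-0.2 -0.6  0. ] op 0.997
[0.48181278 0.02309609 0.37175449] [ 0.1100079  -0.11044057  0.69945969 -0.6974649 ]
0.07 ((271.5, 109.81818389892578), 33.275962829589844) [0.47886235 0.02840041 0.07      ] [0.47863605 0.02908845 0.05930521] r 0.03135817565891729
0.04 ((268.1099548339844, 105.35088348388672), 39.94962692260742) [0.4827775  0.03223065 0.04      ] [0.49799085 0.04436395 0.03902816] r 0.04139005028167973
```

View pics/w2.png

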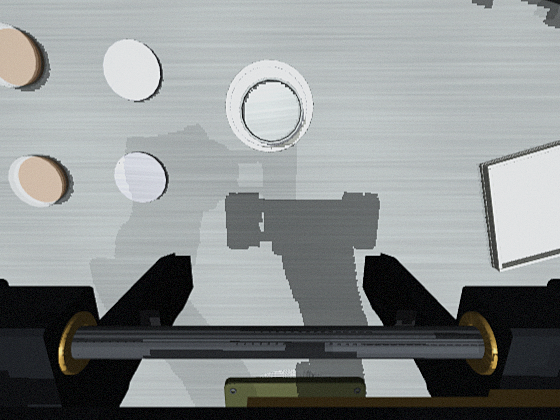

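```bash
python3 -m inch '[[1,0.18,0,0,88],[1,0,0,0,88],[1,0,0,0,88],[0.15,0,-1,0,88],[0,0,-1,0,88]]'
python3 -m inch '[[0,0,-1,0,88],[0,0,-1,0,88],[0,0,-1,0,88],[0,0,-1,0,88],[0,0,-1,0,88]]'
python3 -m inch '[[0,0,-0.25,0,88],[0,0,0,0,55],[0,0,0,0,50],[0,0,0,0,50],[0,0,0,0,50]]' 30
python3 -m inch '[[0,0,0,0,50],[0,0,0,0,50],[0,0,0,0,50],[0,0,0.5,0,50],[0,0,1,0,50]]'
python3 -c "
from h import *
st()"
```

```text
clock: 7.25
tool_pos: [0.4803, 0.0287, 0.1948]
eef_rot: [1.0, -0.002, 0.002, -0.0]
contact_force: [-0.3, -0.0, -0.9]
opening: 0.998
clock: 7.75
tool_pos: [0.4785, 0.0286, 0.0688]
eef_rot: [1.0, -0.001, 0.001, 0.0]
contact_force: [0.3, -0.5, 0.3]
opening: 0.999
clock: 8.25
tool_pos: [0.4779, 0.029, 0.0649]
eef_rot: [1.0, -0.001, 0.001, -0.0]
contact_force: [1.2, -1.5, 3.2]
opening: 0.664
clock: 8.75
tool_pos: [0.4761, 0.0289, 0.1014]
eef_rot: [1.0, -0.001, -0.002, 0.0]
contact_force: [0.2, 1.0, -0.8]
opening: 0.656
8.75 [0.4761 0.0289 0.1014] [-1.0e-01  2.0e-01  1.8e+02] F [ 0.2  1.  -0.8] op 0.656
```

```bash
python3 -m inch '[[-0.2,-0.6,0.2,0,50],[-0.4,-1,0,0,50],[-0.4,-1,0,0,50],[-0.4,-1,0,0,50],[-0.4,-1,0,0,50]]'
python3 -m inch '[[-0.4,-1,0,0,50],[-0.4,-1,0,0,50],[-0.4,-1,0,0,50],[-0.4,-1,0,0,50],[-0.4,-1,0,0,50]]'
python3 -m inch '[[-0.4,-1,0,0,50],[-0.2,-1,0,0,50],[0,-1,0,0,50],[0,-0.5,0,0,50],[0,0,0,0,50]]'
python3 -m inch '[[0,0,-1,0,50],[0,0,-1,0,50],[0,0,-0.7,0,50],[0,0,-0.3,0,50],[0,0,-0.1,0,50]]'
python3 -c "
from h import *
st()"
```

```text
clock: 9.25
tool_pos: [0.4318, -0.087, 0.1073]
eef_rot: [1.0, -0.001, 0.0, 0.0]
contact_force: [-0.2, -0.4, -1.3]
opening: 0.658
clock: 9.75
tool_pos: [0.3817, -0.2122, 0.1072]
eef_rot: [1.0, -0.001, 0.0, 0.0]
contact_force: [-0.9, 0.3, -0.9]
opening: 0.657
clock: 10.25
tool_pos: [0.3672, -0.3004, 0.107]
eef_rot: [1.0, -0.003, 0.001, 0.001]
contact_force: [0.2, 0.6, -1.9]
opening: 0.656
clock: 10.75
tool_pos: [0.3672, -0.2966, 0.0288]
eef_rot: [1.0, 0.0, -0.001, -0.001]
contact_force: [-1.5, 4.6, 20.3]
opening: 0.66
10.75 [ 0.3672 -0.2966  0.0288] [ 0.000e+00  1.000e-01 -1.799e+02] F [-1.5  4.6 20.3] op 0.66
```

```bash
python3 -m inch '[[0,0,0,0,70],[0,0,0,0,88],[0,0,0.2,0,88],[0,0,1,0,88],[0,0,1,0,88]]' 30
python3 -m inch '[[0,0,1,0,88],[0,0.3,1,0,88],[0,1,1,0,88],[0.3,1,1,0,88],[0.3,1,1,0,88]]'
python3 -m inch '[[0.3,1,1,0,88],[0.4,1,0.44,0,88],[0,1,0,0,88],[0,1,0,0,88],[0,1,0,0,88]]'
python3 -m inch '[[0,1,0,0,88],[0,1,0,0,88],[0,1,0,0,88],[0,1,0,0,88],[0,1,0,0,88]]'
python3 -m inch '[[0,1,0,0,88],[0,1,0,0,88],[0,0.7,0,0,88],[0,0,0,0,88],[0,0,0,0,88]]'
cat >> h.py <<'E'
def look(s,f=None):
    """wrist view: amber and metal discs by min enclosing circle, rays at their top heights"""
    p=s['pixels'].astype(int);P=cloud(s);z=P[...,2];K=s['K'][0][0]
    d=p[...,0]-p[...,2];k=np.ones((5,5),'uint8')
    am=cv2.morphologyEx(((d>25)&(p[...,0]>130)).astype('uint8')*255,cv2.MORPH_OPEN,k);am[300:]=0
    for c in cv2.findContours(am,0,1)[0]:
        if cv2.contourArea(c)>400:
            e=cv2.minEnclosingCircle(c);q=ray(s,*e[0],.012);print('amber',np.round(e[0]),round(e[1],1),np.round(q[:2],4),'r',round(e[1]*(s['position'][2]-.012)/K*1000,1),'z',np.nanmedian(z[am>0]).round(3))
E
python3 - <<'E'
from h import *
st();s=snap('wrist');save(s,'w3.png');look(s)
t=snap('side');save(t,'side2.png')
P=cloud(s);z=P[...,2];m=((z>.03)&(z<.06)&(abs(P[...,0]-.48)<.08)&(abs(P[...,1]-.03)<.08)).astype('uint8')*255
c=max(cv2.findContours(m,0,1)[0],key=cv2.contourArea);e=cv2.minEnclosingCircle(c);print(e,ray(s,*e[0],.04),cv2.contourArea(c),np.nanmedian(P[m>0],0))
P=cloud(t);m=(P[...,2]>.02)&(P[...,2]<.05)&(abs(P[...,0]-.367)<.06)&(abs(P[...,1]+.3)<.06);print('cup',P[m].mean(0))
E
```

```text
clock: 11.25
tool_pos: [0.367, -0.2985, 0.085]
eef_rot: [1.0, -0.001, -0.0, 0.0]
contact_force: [0.4, -0.6, -0.2]
opening: 1.0
clock: 11.75
tool_pos: [0.3819, -0.2154, 0.2108]
eef_rot: [1.0, -0.002, 0.0, 0.0]
contact_force: [1.1, -0.1, -0.2]
opening: 1.0
clock: 12.25
tool_pos: [0.3995, -0.0902, 0.2459]
eef_rot: [1.0, -0.001, 0.001, 0.0]
contact_force: [0.4, -0.2, 0.1]
opening: 0.995
clock: 12.75
tool_pos: [0.3994, 0.0347, 0.2457]
eef_rot: [1.0, -0.001, 0.0, 0.0]
contact_force: [1.0, 0.1, 0.5]
opening: 1.0
clock: 13.25
tool_pos: [0.3995, 0.1009, 0.2454]
eef_rot: [1.0, -0.001, 0.0, 0.0]
contact_force: [0.2, -0.9, -0.9]
opening: 1.002
13.25 [0.3995 0.1009 0.2454] [-1.0e-01 -0.0e+00  1.8e+02] F [ 0.2 -0.9 -0.9] op 1.002
amber [107. 178.] 24.9 [0.4028 0.2951] r 28.0 z 0.017
amber [87. 54.] 29.8 [0.531  0.2945] r 33.4 z 0.017
((346.07183837890625, 103.85635375976562), 40.6566276550293) [0.48275134 0.0326088  0.04      ] 4727.0 [0.48263527 0.03254614 0.03902375]
cup [ 0.36480551 -0.29732167  0.02627562]
```

View pics/w3.png

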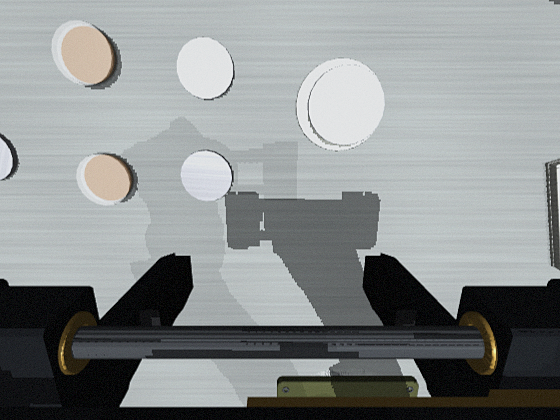

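The plate is clear, its disc centred at (346,104). Dishes show at (85,50) and (106,178), and discs at (206,68) and (206,176). I'll use depth blobs for the piece centres.

```bash
cat >> h.py <<'E'
def pieces(s,zlo=.0045,rows=300,ref=None):
    """depth blobs ~60 mm across, centre from outline rays at their own height"""
    P=cloud(s);z=cv2.medianBlur(np.nan_to_num(P[...,2]).astype('float32'),5);p=s['pixels'].astype(int)
    if zlo<.009: # remove bench tilt
        b=(abs(z)<.004);b[rows:]=0;A=np.c_[P[b][:,:2],np.ones(b.sum())];co=np.linalg.lstsq(A,P[b][:,2],rcond=None)[0];z=z-(P[...,0]*co[0]+P[...,1]*co[1]+co[2])
    m=((z>zlo)&(z<.2)).astype('uint8')*255;m[rows:]=0
    m=cv2.morphologyEx(m,cv2.MORPH_OPEN,np.ones((5,5),'uint8'));K=s['K'][0][0]
    for c in cv2.findContours(m,0,1)[0]:
        if cv2.contourArea(c)<900: continue
        mm=np.zeros_like(m);cv2.drawContours(mm,[c],-1,255,-1);h=np.median(z[mm>0]);
        M=cv2.moments(c);u,v=M['m10']/M['m00'],M['m01']/M['m00'];x,y,w,hh=cv2.boundingRect(c)
        col=np.mean((p[...,0]-p[...,2])[mm>0])
        q=ray(s,u,v,h);rr=np.sqrt(cv2.contourArea(c)/np.pi)*(s['position'][2]-h)/K
        print('dish' if col>10 else 'metal',round(u),round(v),'xy',np.round(q[:2],4),'z',round(float(h),4),'r',round(rr*1000,1),'CUT' if x==0 or y==0 or x+w>=560 or y+hh>=rows else '')
E
python3 - <<'E'
from h import *
s=snap('wrist');pieces(s)
E
```

```text
** On entry to DLASCL parameter number  4 had an illegal value
 ** On entry to DLASCL parameter number  4 had an illegal valueTraceback (most recent call last):
  File "<stdin>", line 2, in <module>
  File "h.py", line 52, in pieces
    b=(abs(z)<.004);b[rows:]=0;A=np.c_[P[b][:,:2],np.ones(b.sum())];co=np.linalg.lstsq(A,P[b][:,2],rcond=None)[0];z=z-(P[...,0]*co[0]+P[...,1]*co[1]+co[2])
                                                                       ~~~~~~~~~~~~~~~^^^^^^^^^^^^^^^^^^^^^^^^
    x, resids, rank, s = _umath_linalg.lstsq(a, b, rcond,
                         ~~~~~~~~~~~~~~~~~~~^^^^^^^^^^^^^
                                             signature=signature)
                                             ^^^^^^^^^^^^^^^^^^^^
    raise LinAlgError("SVD did not converge in Linear Least Squares")
numpy.linalg.LinAlgError: SVD did not converge in Linear Least Squares
```

```bash
sed -i 's/b=(abs(z)<.004);/b=(abs(z)<.004)\&np.isfinite(P).all(-1);/' h.py
python3 - <<'E'
from h import *
s=snap('wrist');pieces(s)
E
```

```text
dish 104 178 xy [nan nan] z nan r nan 
metal 205 175 xy [nan nan] z nan r nan 
metal 339 103 xy [nan nan] z nan r nan 
metal 204 67 xy [nan nan] z nan r nan 
dish 82 53 xy [nan nan] z nan r nan
```

```bash
sed -i 's/h=np.median(z/h=np.nanmedian(z/' h.py
python3 - <<'E'
from h import *
s=snap('wrist');pieces(s)
E
```

```text
dish 104 178 xy [0.4041 0.2946] z 0.0179 r 29.4 
metal 205 175 xy [0.4055 0.1827] z 0.0079 r 28.3 
metal 339 103 xy [0.4831 0.0386] z 0.0399 r 45.8 
metal 204 68 xy [0.5191 0.1757] z 0.0079 r 32.9 
dish 82 53 xy [0.5319 0.2942] z 0.0179 r 35.0
```

```bash
python3 -m inch '[[0,1,-0.5,0,88],[0,1,-1,0,88],[0,1,-1,0,88],[0,1,-1,0,88],[0.1,1,-1,0,88]]' 25
python3 -m inch '[[0,1,-0.5,0,88],[0,1,0,0,88],[0,0.75,0,0,88],[0,0,-1,0,88],[0,0,-1,0,88]]'
python3 -m inch '[[0,0,-1,0,88],[0,0,-0.6,0,88],[0,0,-0.33,0,88],[0,0,0,0,88],[0,0,0,0,54]]'
python3 -m inch '[[0,0,0,0,54],[0,0,0,0,54],[0,0,0,0,54],[0,0,0,0,54],[0,0,0.5,0,54]]'
python3 -m inch '[[0,0,1,0,54],[0,0,1,0,54],[0,0,1,0,54],[0,0,0.5,0,54],[0,0,0,0,54]]'
python3 -m inch '[[0.1,-0.5,0,0,54],[0.4,-1,0,0,54],[0.4,-1,0,0,54],[0.4,-1,0,0,54],[0.4,-1,0,0,54]]'
python3 -m inch '[[0.4,-1,0,0,54],[0.4,-1,0,0,54],[0.4,-1,0,0,54],[0.3,-1,0,0,54],[0,-1,0,0,54]]'
python3 -m inch '[[0,-0.7,0,0,54],[0,-0.3,0,0,54],[0,0,0,0,54],[0,0,0,0,54]]'
python3 -c "
from h import *
st()"
```

```text
clock: 14.0
tool_pos: [0.4022, 0.2268, 0.1315]
eef_rot: [1.0, -0.001, -0.0, 0.0]
contact_force: [0.6, 0.2, 0.1]
opening: 0.998
clock: 14.5
tool_pos: [0.4031, 0.296, 0.0698]
eef_rot: [1.0, -0.001, 0.001, -0.001]
contact_force: [-0.6, -0.9, 0.2]
opening: 1.002
clock: 15.0
tool_pos: [0.4026, 0.2951, 0.0222]
eef_rot: [1.0, -0.001, 0.0, -0.0]
contact_force: [0.1, -0.8, 0.3]
opening: 0.933
clock: 15.5
tool_pos: [0.4016, 0.2948, 0.0339]
eef_rot: [1.0, -0.001, -0.001, 0.001]
contact_force: [-0.4, 0.3, -0.5]
opening: 0.675
clock: 16.0
tool_pos: [0.403, 0.2957, 0.1235]
eef_rot: [1.0, -0.001, 0.001, -0.001]
contact_force: [0.4, 1.6, -0.9]
opening: 0.676
clock: 16.5
tool_pos: [0.4442, 0.1801, 0.1204]
eef_rot: [1.0, -0.001, -0.001, 0.001]
contact_force: [-0.3, 0.4, 0.0]
opening: 0.673
clock: 17.0
tool_pos: [0.4823, 0.0553, 0.1204]
eef_rot: [1.0, -0.002, -0.001, 0.0]
contact_force: [0.1, 0.3, -0.1]
opening: 0.674
clock: 17.4
tool_pos: [0.4819, 0.0335, 0.1213]
eef_rot: [1.0, -0.001, -0.0, -0.0]
contact_force: [0.0, 0.1, 0.2]
opening: 0.672
17.4 [0.4819 0.0335 0.1213] [-1.0e-01  0.0e+00 -1.8e+02] F [0.  0.1 0.2] op 0.672
```

```bash
python3 -m inch '[[0,0,-1,0,54],[0,0,-0.8,0,54],[0,0,-0.36,0,54],[0,0,-0.16,0,54],[0,0,0,0,54]]'
python3 -m inch '[[0,0,0,0,70],[0,0,0,0,88],[0,0,0,0,88],[0,0,0.4,0,88],[0,0,1,0,88]]'
python3 -m inch '[[0,0,1,0,88],[-0.3,0.3,1,0,88],[-1,0.8,1,0,88],[-1,0.8,1,0,88],[-1,0.8,1,0,88]]'
python3 -m inch '[[0,0,0.9,0,88],[0,0,0,0,88],[0,0,0,0,88]]'
python3 - <<'E'
from h import *
st();s=snap('wrist');pieces(s);pieces(s,.03);pieces(s,.05)
E
```

```text
clock: 17.9
tool_pos: [0.4822, 0.0333, 0.0636]
eef_rot: [1.0, -0.0, -0.0, -0.0]
contact_force: [0.5, -0.6, -0.3]
opening: 0.673
clock: 18.4
tool_pos: [0.4813, 0.0326, 0.0986]
eef_rot: [1.0, -0.001, -0.001, 0.0]
contact_force: [-0.3, -0.6, 0.4]
opening: 0.999
clock: 18.9
tool_pos: [0.3986, 0.1006, 0.2254]
eef_rot: [1.0, -0.001, 0.0, -0.0]
contact_force: [-0.2, 0.6, -0.4]
opening: 0.998
clock: 19.2
tool_pos: [0.4001, 0.1, 0.2469]
eef_rot: [1.0, -0.001, 0.001, -0.0]
contact_force: [-0.3, -0.0, 0.4]
opening: 0.997
19.2 [0.4001 0.1    0.2469] [-1.0e-01 -1.0e-01 -1.8e+02] F [-0.3 -0.   0.4] op 0.997
metal 206 175 xy [0.4056 0.1825] z 0.0079 r 28.3 
dish 339 104 xy [0.4831 0.0418] z 0.0574 r 43.5 
metal 204 68 xy [0.5194 0.176 ] z 0.0079 r 32.9 
dish 84 54 xy [0.5318 0.2945] z 0.0179 r 34.9 
dish 345 105 xy [0.4826 0.0362] z 0.0569 r 38.0 
dish 348 105 xy [0.4829 0.0331] z 0.057 r 31.6
```

```bash
cat > gate.py <<'E'
import sys
from plant import r
import numpy as np
s=r.get_state();t=np.array(list(map(float,sys.argv[1:4])));e=np.array(s['tool_pos'])-t
ok=s['opening']>.65 and s['opening']<.70 and abs(e).max()<.004
print('GATE',ok,np.round(e,4),round(s['opening'],3));sys.exit(not ok)
E
python3 -m inch '[[0.2,1,-1,0,88],[0,1,-1,0,88],[0,1,-1,0,88],[0,0.3,-1,0,88],[0,0,-1,0,88]]'
python3 -m inch '[[0,0,-1,0,88],[0,0,-1,0,88],[0,0,-1,0,88],[0,0,-0.7,0,88],[0,0,-0.32,0,88]]'
python3 -m inch '[[0,0,0,0,88],[0,0,0,0,54],[0,0,0,0,54],[0,0,0,0,54],[0,0,0,0,54]]'
python3 -m inch '[[0,0,0,0,54],[0,0,0.5,0,54],[0,0,1,0,54],[0,0,1,0,54],[0,0,1,0,54]]'
python3 -m inch '[[0,0,0.9,0,54],[0.1,-0.3,0,0,54],[0.6,-1,0,0,54],[0.6,-1,0,0,54],[0.6,-1,0,0,54]]'
python3 -m inch '[[0.6,-1,0,0,54],[0.6,-1,0,0,54],[0,-0.5,0,0,54],[0,-0.2,0,0,54],[0,0,0,0,54]]'
python3 -m inch '[[0,0,0,0,54],[0,0,0,0,54]]'
python3 gate.py .4826 .0326 .1305 || exit
python3 -m inch '[[0,0,-1,0,54],[0,0,-0.6,0,54],[0,0,-0.3,0,54],[0,0,-0.16,0,54],[0,0,0,0,54]]'
python3 -c "
from h import *
st()"
```

```text
clock: 19.75
tool_pos: [0.4046, 0.1839, 0.1191]
eef_rot: [1.0, -0.0, -0.0, -0.0]
contact_force: [0.4, 0.3, -0.6]
opening: 0.999
clock: 20.25
tool_pos: [0.4127, 0.1849, 0.0334]
eef_rot: [1.0, 0.005, -0.008, 0.005]
contact_force: [0.1, -0.1, 0.8]
opening: 0.999
clock: 20.75
tool_pos: [0.4133, 0.1858, 0.036]
eef_rot: [1.0, 0.005, -0.006, 0.004]
contact_force: [0.4, -0.1, -0.1]
opening: 0.661
clock: 21.25
tool_pos: [0.4129, 0.1855, 0.124]
eef_rot: [1.0, 0.005, -0.007, 0.004]
contact_force: [0.8, 1.0, -0.6]
opening: 0.609
clock: 21.75
tool_pos: [0.4608, 0.1017, 0.1448]
eef_rot: [1.0, 0.005, -0.007, 0.004]
contact_force: [-0.1, -0.5, 0.2]
opening: 0.61
clock: 22.25
tool_pos: [0.4895, 0.0357, 0.1451]
eef_rot: [1.0, 0.005, -0.008, 0.004]
contact_force: [-1.3, 0.1, 0.1]
opening: 0.608
clock: 22.45
tool_pos: [0.4903, 0.0373, 0.1456]
eef_rot: [1.0, 0.006, -0.007, 0.004]
contact_force: [-0.5, -0.2, 0.0]
opening: 0.612
GATE False [0.0077 0.0047 0.0151] 0.612
```

The gate stopped the move: the arm fell short in z near the base, so it gripped nothing. I'll retry the descent slowly and watch the joints.

```bash
python3 -c "
from h import *
print(np.round(r.get_state()['q'],3))"
python3 -m inch '[[-0.5,1,0,0,88],[-0.6,1,0,0,88],[-0.6,1,0,0,88],[-0.6,1,0,0,88],[-0.6,1,0,0,88]]'
python3 -m inch '[[-0.5,0.83,0,0,88],[0,0,-0.8,0,88],[0,0,-0.8,0,88],[0,0,-0.8,0,88],[0,0,-0.8,0,88]]'
python3 -c "
from h import *
st();print(np.round(r.get_state()['q'],3))"
python3 -m inch '[[0,0,-0.4,0,88],[0,0,-0.4,0,88],[0,0,-0.4,0,88],[0,0,0,0,88],[0,0,0,0,88]]'
python3 -c "
from h import *
st();print(np.round(r.get_state()['q'],3))"
```

```text
[ 0.045  0.727 -0.353  2.045  0.536  0.475 -2.272]
clock: 22.95
tool_pos: [0.4171, 0.1628, 0.1457]
eef_rot: [1.0, 0.006, -0.007, 0.004]
contact_force: [0.8, 0.2, -0.1]
opening: 0.996
clock: 23.45
tool_pos: [0.4054, 0.1828, 0.065]
eef_rot: [1.0, 0.006, -0.006, 0.003]
contact_force: [-0.4, 0.8, -0.1]
opening: 0.999
23.45 [0.4054 0.1828 0.065 ] [  0.7   0.7 179.6] F [-0.4  0.8 -0.1] op 0.999
[-0.489  0.854 -0.062  2.222  0.52   0.093 -2.608]
clock: 23.95
tool_pos: [0.4088, 0.1832, 0.0382]
eef_rot: [1.0, 0.005, -0.009, 0.005]
contact_force: [-1.0, 0.7, -0.2]
opening: 0.998
23.95 [0.4088 0.1832 0.0382] [  0.6   1.  179.5] F [-1.   0.7 -0.2] op 0.998
[-0.505  0.915 -0.031  2.211  0.569  0.044 -2.654]
```

```bash
python3 -m inch '[[0,0,0.6,0,88],[0,0,0.6,0,88],[0,0,0,1,88],[0,0,0,1,88],[0,0,0,1,88]]'
python3 -c "
from h import *
st();print(np.round(r.get_state()['q'],3))"
python3 -m inch '[[0,0,0,1,88],[0,0,0,1,88],[0,0,0,1,88],[0,0,0,1,88],[0,0,0,1,88]]'
python3 -c "
from h import *
st();print(np.round(r.get_state()['q'],3))"
```

```text
clock: 24.45
tool_pos: [0.4089, 0.1828, 0.0688]
eef_rot: [0.987, 0.163, -0.008, 0.006]
contact_force: [-0.5, 0.9, 0.4]
opening: 0.994
24.45 [0.4089 0.1828 0.0688] [ 18.8   1.  179.5] F [-0.5  0.9  0.4] op 0.994
[-0.454  0.846 -0.119  2.207  0.714  0.145 -2.486]
clock: 24.95
tool_pos: [0.4088, 0.1828, 0.0687]
eef_rot: [0.911, 0.413, -0.006, 0.008]
contact_force: [-0.6, 0.4, 0.7]
opening: 0.999
24.95 [0.4088 0.1828 0.0687] [ 48.8   1.  179.4] F [-0.6  0.4  0.7] op 0.999
[-0.427  0.848 -0.174  2.212  0.957  0.178 -2.213]
```

```bash
python3 -m inch '[[0,0,0,1,88],[0,0,0,1,88],[0,0,0,1,88],[0,0,0,1,88],[0,0,0,1,88]]'
python3 -m inch '[[0,0,0,1,88],[0,0,0,0.8,88],[-0.15,0,-0.4,0,88],[0,0,-0.4,0,88],[0,0,-0.4,0,88]]'
python3 -m inch '[[0,0,-0.4,0,88],[0,0,-0.3,0,88],[0,0,0,0,88],[0,0,0,0,88]]'
python3 -c "
from h import *
st();print(np.round(r.get_state()['q'],3))"
```

```text
clock: 25.45
tool_pos: [0.4088, 0.1827, 0.0687]
eef_rot: [0.773, 0.635, -0.003, 0.01]
contact_force: [0.7, 0.6, 0.5]
opening: 1.0
clock: 25.95
tool_pos: [0.4051, 0.1829, 0.0384]
eef_rot: [0.711, 0.703, -0.003, 0.011]
contact_force: [1.3, -0.4, -0.3]
opening: 1.0
clock: 26.35
tool_pos: [0.405, 0.1827, 0.0209]
eef_rot: [0.711, 0.703, -0.003, 0.01]
contact_force: [-0.1, -1.3, 1.0]
opening: 0.999
26.35 [0.405  0.1827 0.0209] [ 89.3   1.  179.4] F [-0.1 -1.3  1. ] op 0.999
[-0.389  0.958 -0.248  2.233  1.721  0.226 -2.27 ]
```

```bash
python3 -m inch '[[0,0,0,0,54],[0,0,0,0,54],[0,0,0,0,54],[0,0,0,0,54],[0,0,0,0,54]]'
python3 -m inch '[[0,0,0.5,0,54],[0,0,1,0,54],[0,0,1,0,54],[0,0,1,0,54],[0,0,0.9,0,54]]'
python3 -m inch '[[0.1,-0.3,0,0,54],[0.6,-1,0,0,54],[0.6,-1,0,0,54],[0.6,-1,0,0,54],[0.6,-1,0,0,54]]'
python3 -m inch '[[0.6,-1,0,0,54],[0,-0.5,0,0,54],[0,-0.2,0,0,54],[0,0,0,0,54],[0,0,0,0,54]]'
python3 gate.py .4826 .0326 .1305 && python3 -m inch '[[0,0,-1,0,54],[0,0,-0.6,0,54],[0,0,-0.3,0,54],[0,0,-0.16,0,54],[0,0,0,0,54]]'
python3 -c "
from h import *
st();print(np.round(r.get_state()['q'],3))"
```

```text
clock: 26.85
tool_pos: [0.4047, 0.1828, 0.0206]
eef_rot: [0.711, 0.703, -0.003, 0.01]
contact_force: [-1.1, 0.6, 2.4]
opening: 0.669
clock: 27.35
tool_pos: [0.4044, 0.1806, 0.1117]
eef_rot: [0.711, 0.703, -0.006, 0.012]
contact_force: [-0.2, 0.5, -1.5]
opening: 0.668
clock: 27.85
tool_pos: [0.4675, 0.0714, 0.1097]
eef_rot: [0.711, 0.703, -0.007, 0.012]
contact_force: [0.0, 0.5, -1.2]
opening: 0.672
clock: 28.35
tool_pos: [0.4816, 0.0324, 0.1108]
eef_rot: [0.71, 0.704, -0.006, 0.012]
contact_force: [-0.3, 0.5, -0.6]
opening: 0.672
GATE False [-0.001  -0.0002 -0.0197] 0.672
28.35 [0.4816 0.0324 0.1108] [ 89.5   1.4 179.5] F [-0.3  0.5 -0.6] op 0.672
[ 0.126  0.807 -0.5    2.103  0.943  0.475 -1.128]
```

```bash
cat >> h.py <<'E'
def chk():
    st();s=snap('wrist');pieces(s,.05)
    t=snap('top');a,w=mask(t)
    print('D',[(float(b[6]),float(b[7])) for b in blobs(t,a,.012) if b[6]>.3]);print('S',[(float(b[6]),float(b[7])) for b in blobs(t,w,.008) if b[2]<230 and .3<b[6]<.75 and b[7]>-.1])
    print('q',np.round(r.get_state()['q'],2))
E
python3 -m inch '[[0.04,0,-0.6,0,54],[0,0,-0.3,0,54],[0,0,-0.22,0,54],[0,0,-0.15,0,54],[0,0,0,0,54]]'
python3 -m inch '[[0,0,0,0,70],[0,0,0,0,88],[0,0,0,0,88],[0,0,0.4,0,88],[0,0,0.8,0,88]]'
python3 -m inch '[[0,0,0.8,0,88],[0,0,0.8,0,88],[0,-0.6,0.8,0,88],[0,-1,0.8,0,88],[0,-1,0.8,0,88]]'
python3 -m inch '[[0,-0.5,0.8,0,88],[0,0,0.8,0,88],[0,0,0,0,88],[0,0,0,0,88]]'
python3 -c "
from h import *
chk()"
```

```text
clock: 28.85
tool_pos: [0.4831, 0.0314, 0.0789]
eef_rot: [0.71, 0.704, -0.006, 0.012]
contact_force: [-0.7, -0.2, 0.5]
opening: 0.668
clock: 29.35
tool_pos: [0.4826, 0.0307, 0.1087]
eef_rot: [0.711, 0.703, -0.007, 0.012]
contact_force: [0.1, -0.2, 0.7]
opening: 0.998
clock: 29.85
tool_pos: [0.4831, -0.0347, 0.2101]
eef_rot: [0.71, 0.704, -0.006, 0.012]
contact_force: [0.1, -0.7, -1.0]
opening: 0.997
clock: 30.25
tool_pos: [0.4832, -0.0468, 0.2491]
eef_rot: [0.711, 0.703, -0.006, 0.012]
contact_force: [-0.3, 0.1, 0.4]
opening: 1.002
30.25 [ 0.4832 -0.0468  0.2491] [ 89.4   1.5 179.4] F [-0.3  0.1  0.4] op 1.002
metal 534 221 xy [ 0.765  -0.0942] z 0.0515 r 45.2 CUT
metal 274 100 xy [0.4834 0.0334] z 0.065 r 32.4 
D [(0.529, 0.294), (0.548, 0.42), (0.649, 0.296), (0.653, 0.024)]
S [(0.464, 0.254), (0.608, 0.209), (0.646, 0.23), (0.654, 0.158)]
q [ 0.46  0.61 -0.76  1.98  0.63  0.8  -0.68]
```

```bash
python3 -c "
from h import *
s=snap('top');save(s,'top2.png')"
```

```text
(no output)
```

View pics/top2.png

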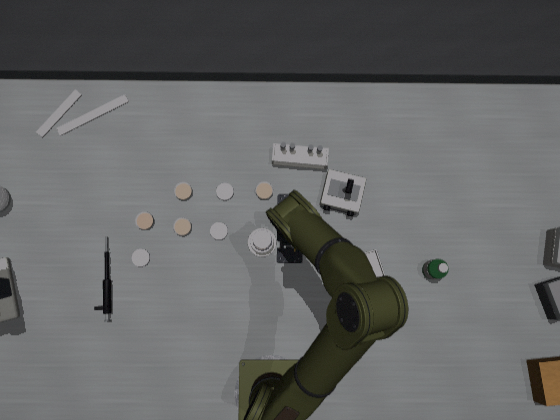

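The top view shows everything in place: the lever upright at (349,186), the stack at (262,240), and disc S3 still at (218,231). Next is dish 2.

```bash
python3 -m inch '[[0.2,1,0,0,88],[0.2,1,0,0,88],[0.2,1,0,0,88],[0.2,1,0,0,88],[0.2,1,0,0,88]]'
python3 -m inch '[[0.2,1,0,0,88],[0.2,1,0,0,88],[0.2,1,0,0,88],[0.2,1,0,0,88],[0.1,1,-0.5,0,88]]'
python3 -m inch '[[0,1,-0.8,0,88],[0,1,-0.8,0,88],[0,1,-0.8,0,88],[0,0.64,-0.8,0,88],[0,0,-0.8,0,88]]'
python3 -m inch '[[0,0,-0.8,0,88],[0,0,-0.8,0,88],[0,0,-0.8,0,88],[0,0,-0.8,0,88],[0,0,-0.6,0,88]]'
python3 -m inch '[[0,0,-0.58,0,88],[0,0,0,0,88],[0,0,0,0,88]]'
python3 -c "
from h import *
st()"
```

```text
clock: 30.9
tool_pos: [0.5079, 0.0796, 0.2481]
eef_rot: [0.71, 0.704, -0.007, 0.012]
contact_force: [1.2, 0.5, -0.2]
opening: 1.002
clock: 31.4
tool_pos: [0.5314, 0.2052, 0.2366]
eef_rot: [0.711, 0.703, -0.005, 0.012]
contact_force: [-0.0, 1.1, 0.4]
opening: 0.999
clock: 31.9
tool_pos: [0.5291, 0.2983, 0.1349]
eef_rot: [0.709, 0.705, -0.005, 0.011]
contact_force: [0.4, -0.8, -0.0]
opening: 1.003
clock: 32.4
tool_pos: [0.5296, 0.2941, 0.0393]
eef_rot: [0.71, 0.704, -0.007, 0.012]
contact_force: [-0.3, -0.1, 0.5]
opening: 0.998
clock: 32.7
tool_pos: [0.5307, 0.2946, 0.027]
eef_rot: [0.711, 0.703, -0.006, 0.012]
contact_force: [0.3, -0.6, -0.1]
opening: 0.998
32.7 [0.5307 0.2946 0.027 ] [ 89.4   1.4 179.5] F [ 0.3 -0.6 -0.1] op 0.998
```

```bash
python3 -m inch '[[0,0,-0.2,0,88],[0,0,0,0,54],[0,0,0,0,54],[0,0,0,0,54],[0,0,0,0,54]]'
python3 -m inch '[[0,0,0,0,54],[0,0,0.5,0,54],[0,0,0.8,0,54],[0,0,0.8,0,54],[0,0,0.8,0,54]]'
python3 -m inch '[[0,0,0.8,0,54],[0,0,0.6,0,54],[-0.2,-0.6,0,0,54],[-0.2,-1,0,0,54],[-0.2,-1,0,0,54]]'
python3 -m inch '[[-0.2,-1,0,0,54],[-0.2,-1,0,0,54],[-0.2,-1,0,0,54],[-0.2,-1,0,0,54],[-0.2,-1,0,0,54]]'
python3 -m inch '[[-0.2,-1,0,0,54],[-0.12,-1,0,0,54],[0,-0.5,0,0,54],[0,-0.35,0,0,54],[0,0,0,0,54]]'
python3 -m inch '[[0,0,0,0,54],[0,0,0,0,54]]'
python3 gate.py .4828 .0330 .13 && python3 -m inch '[[0,0,-0.8,0,54],[0,0,-0.4,0,54],[0,0,-0.3,0,54],[0,0,-0.15,0,54],[0,0,0,0,54]]'
python3 -c "
from h import *
st()"
```

```text
clock: 33.2
tool_pos: [0.531, 0.2944, 0.0224]
eef_rot: [0.711, 0.703, -0.006, 0.012]
contact_force: [0.5, 0.3, 1.4]
opening: 0.674
clock: 33.7
tool_pos: [0.5307, 0.2944, 0.0961]
eef_rot: [0.711, 0.703, -0.006, 0.012]
contact_force: [-0.0, -0.3, -0.9]
opening: 0.671
clock: 34.2
tool_pos: [0.5155, 0.229, 0.1302]
eef_rot: [0.711, 0.704, -0.006, 0.012]
contact_force: [0.2, 0.6, -0.6]
opening: 0.677
clock: 34.7
tool_pos: [0.4906, 0.1034, 0.1301]
eef_rot: [0.711, 0.703, -0.006, 0.012]
contact_force: [1.1, -0.7, -0.7]
opening: 0.674
clock: 35.2
tool_pos: [0.4832, 0.0325, 0.1297]
eef_rot: [0.711, 0.703, -0.006, 0.012]
contact_force: [0.6, -0.7, -0.3]
opening: 0.671
clock: 35.4
tool_pos: [0.4831, 0.0347, 0.1297]
eef_rot: [0.71, 0.704, -0.005, 0.012]
contact_force: [-0.3, 0.4, -0.6]
opening: 0.678
GATE True [ 0.0003  0.0017 -0.0003] 0.678
clock: 35.9
tool_pos: [0.4827, 0.0335, 0.0883]
eef_rot: [0.71, 0.704, -0.006, 0.012]
contact_force: [-0.2, 0.4, -0.9]
opening: 0.672
35.9 [0.4827 0.0335 0.0883] [ 89.4   1.5 179.5] F [-0.2  0.4 -0.9] op 0.672
```

```bash
cat >> h.py <<'E'
def chk(lo=.05):
    st();s=snap('wrist');pieces(s,lo);pieces(s)
    t=snap('top');p=t['pixels'].astype(np.float32);g=p.mean(-1);bg=cv2.medianBlur(g.astype('uint8'),51)
    d=p[...,0]-p[...,2];m=((g-bg>10)).astype('uint8')*255
    for c in cv2.findContours(m,0,1)[0]:
        a=cv2.contourArea(c);e=cv2.minEnclosingCircle(c)
        if 120<a<260 and e[1]<10.5:
            M=cv2.moments(c);u,v=M['m10']/M['m00'],M['m01']/M['m00'];q=ray(t,u,v,.01)
            if q[1]>-.05: print(' top','D' if d[int(v),int(u)]>10 else 'S',np.round(q[:2],3))
E
python3 -m inch '[[0,0,0,0,70],[0,0,0,0,88],[0,0,0,0,88],[0,0,0.4,0,88],[0,0,0.8,0,88]]'
python3 -m inch '[[0,0,0.8,0,88],[0,0,0.8,0,88],[0.1,0.1,0.8,0,88],[0.2,0.2,0.8,0,88],[0,0,0.8,0,88]]'
python3 -m inch '[[0,0,0.8,0,88],[0,0,0.5,0,88],[0,0,0,0,88],[0,0,0,0,88]]'
python3 -c "
from h import *
chk(.075)"
```

```text
clock: 36.4
tool_pos: [0.4821, 0.0329, 0.1179]
eef_rot: [0.711, 0.703, -0.007, 0.011]
contact_force: [-0.1, -0.5, 0.2]
opening: 0.998
clock: 36.9
tool_pos: [0.4908, 0.0413, 0.2194]
eef_rot: [0.711, 0.703, -0.005, 0.012]
contact_force: [0.7, -0.9, 0.1]
opening: 0.995
clock: 37.3
tool_pos: [0.49, 0.0402, 0.2504]
eef_rot: [0.711, 0.703, -0.006, 0.012]
contact_force: [0.6, -0.2, -0.2]
opening: 1.0
37.3 [0.49   0.0402 0.2504] [ 89.4   1.5 179.5] F [ 0.6 -0.2 -0.2] op 1.0
dish 268 192 xy [0.4842 0.0385] z 0.083 r 27.8 
metal 514 245 xy [ 0.7568 -0.0359] z 0.0523 r 46.1 CUT
dish 417 182 xy [0.6536 0.0287] z 0.0179 r 28.2 
dish 267 179 xy [0.4833 0.0516] z 0.0837 r 36.9 
metal 428 58 xy [0.6519 0.1602] z 0.0079 r 33.5 
metal 301 40 xy [0.5185 0.1776] z 0.0079 r 34.1 
 top S [0.266 0.854]
 top S [0.427 0.429]
 top S [0.517 0.174]
 top D [0.551 0.424]
 top S [0.652 0.158]
 top D [0.653 0.298]
```

```bash
sed -i "s/ok=s\['opening'\]>.65/ok=len(sys.argv)>4 and abs(e).max()<.0025 or s['opening']>.65/" gate.py
python3 -m inch '[[0.2,1,0,0,88],[0.2,1,0,0,88],[0.2,1,0,0,88],[0.2,1,0,0,88],[0.2,1,0,0,88]]'
python3 -m inch '[[0.12,0.42,-0.4,0,88],[0,0,-0.8,0,88],[0,0,-0.8,0,88],[0,0,-0.8,0,88],[0,0,-0.8,0,88]]'
python3 -m inch '[[0,0,-0.8,0,88],[0,0,-0.8,0,88],[0,0,-0.8,0,88],[0,0,-0.8,0,88],[0,0,-0.8,0,88]]'
python3 -m inch '[[0,0,-0.8,0,88],[0,0,-0.5,0,88],[0,0,-0.3,0,88],[0,0,0,0,88],[0,0,0,0,88]]'
python3 gate.py .518 .1757 .0205 open || exit
python3 -m inch '[[0,0,0,0,54],[0,0,0,0,54],[0,0,0,0,54],[0,0,0,0,54],[0,0,0,0,54]]'
python3 -m inch '[[0,0,0.5,0,54],[0,0,0.8,0,54],[0,0,0.8,0,54],[0,0,0.8,0,54],[0,0,0.8,0,54]]'
python3 -m inch '[[0,0,0.8,0,54],[0,0,0.5,0,54],[-0.2,-0.6,0,0,54],[-0.3,-1,0,0,54],[-0.3,-1,0,0,54]]'
python3 -m inch '[[-0.3,-1,0,0,54],[-0.3,-1,0,0,54],[0,-0.7,0,0,54],[0,-0.4,0,0,54],[0,0,0,0,54]]'
python3 -m inch '[[0,0,0,0,54],[0,0,0,0,54]]'
python3 gate.py .4828 .0330 .145
```

```text
clock: 37.9
tool_pos: [0.515, 0.1663, 0.2497]
eef_rot: [0.711, 0.703, -0.007, 0.012]
contact_force: [0.9, -0.1, -0.1]
opening: 1.004
clock: 38.4
tool_pos: [0.5176, 0.1747, 0.1586]
eef_rot: [0.711, 0.703, -0.007, 0.012]
contact_force: [-0.1, 0.5, 0.6]
opening: 0.995
clock: 38.9
tool_pos: [0.5174, 0.1747, 0.0587]
eef_rot: [0.711, 0.703, -0.007, 0.012]
contact_force: [0.9, 0.3, 0.6]
opening: 0.999
clock: 39.4
tool_pos: [0.5183, 0.176, 0.0208]
eef_rot: [0.711, 0.703, -0.006, 0.012]
contact_force: [0.1, -0.2, 0.9]
opening: 1.001
GATE True [0.0003 0.0003 0.0003] 1.001
clock: 39.9
tool_pos: [0.5183, 0.1761, 0.0209]
eef_rot: [0.711, 0.703, -0.006, 0.012]
contact_force: [0.3, -1.3, 0.2]
opening: 0.668
clock: 40.4
tool_pos: [0.5181, 0.1761, 0.1149]
eef_rot: [0.711, 0.703, -0.006, 0.012]
contact_force: [-0.2, -0.4, -0.6]
opening: 0.67
clock: 40.9
tool_pos: [0.497, 0.109, 0.1452]
eef_rot: [0.711, 0.703, -0.007, 0.012]
contact_force: [0.3, -1.2, -0.4]
opening: 0.666
clock: 41.4
tool_pos: [0.4826, 0.0313, 0.1453]
eef_rot: [0.712, 0.702, -0.007, 0.012]
contact_force: [0.4, 0.4, -1.5]
opening: 0.67
clock: 41.6
tool_pos: [0.4834, 0.0349, 0.1458]
eef_rot: [0.71, 0.704, -0.005, 0.012]
contact_force: [-0.1, -0.0, -0.8]
opening: 0.667
GATE True [0.0006 0.0019 0.0008] 0.667
```

```bash
python3 -m inch '[[0,-0.04,-0.8,0,54],[0,0,-0.4,0,54],[0,0,-0.28,0,54],[0,0,-0.14,0,54],[0,0,0,0,54]]'
python3 -m inch '[[0,0,0,0,70],[0,0,0,0,88],[0,0,0,0,88],[0,0,0.4,0,88],[0,0,0.8,0,88]]'
python3 -m inch '[[0,0,0.8,0,88],[0,0,0.8,0,88],[0,0,0.8,0,88],[0.5,0.5,0.8,0,88],[0.8,0.8,0.8,0,88]]'
python3 -m inch '[[1,1,0.6,0,88],[1,1,0,0,88],[1,1,0,0,88],[1,1,0,0,88],[1,1,0,0,88]]'
python3 -m inch '[[0,0.4,0,0,88],[0,0,0,0,88],[0,0,0,0,88]]'
python3 -c "
from h import *
chk(.085)"
```

```text
clock: 42.1
tool_pos: [0.4833, 0.0331, 0.1052]
eef_rot: [0.711, 0.704, -0.006, 0.012]
contact_force: [-0.2, -0.5, -0.6]
opening: 0.67
clock: 42.6
tool_pos: [0.4826, 0.0325, 0.1354]
eef_rot: [0.711, 0.703, -0.007, 0.012]
contact_force: [0.3, -0.3, 0.2]
opening: 0.999
clock: 43.1
tool_pos: [0.5148, 0.0637, 0.2369]
eef_rot: [0.711, 0.703, -0.007, 0.012]
contact_force: [1.5, -0.4, -0.1]
opening: 1.005
clock: 43.6
tool_pos: [0.6413, 0.1909, 0.2512]
eef_rot: [0.711, 0.703, -0.006, 0.012]
contact_force: [0.1, 0.1, 0.1]
opening: 0.994
clock: 43.9
tool_pos: [0.6399, 0.1992, 0.2505]
eef_rot: [0.711, 0.703, -0.007, 0.012]
contact_force: [-0.0, -0.1, -0.1]
opening: 0.995
43.9 [0.6399 0.1992 0.2505] [ 89.4   1.5 179.5] F [-0.  -0.1 -0.1] op 0.995
metal 286 203 xy [0.6528 0.1613] z 0.0079 r 26.9 
dish 286 78 xy [0.6526 0.2998] z 0.018 r 32.4 
 top S [0.265 0.854]
 top S [0.427 0.43 ]
 top D [0.551 0.424]
```

```bash
python3 -m inch '[[0.26,1,0,0,88],[0.2,1,0,0,88],[0,1,0,0,88],[0,0.94,-0.4,0,88],[0,0,-0.8,0,88]]'
python3 -m inch '[[0,0,-0.8,0,88],[0,0,-0.8,0,88],[0,0,-0.8,0,88],[0,0,-0.8,0,88],[0,0,-0.8,0,88]]'
python3 -m inch '[[0,0,-0.8,0,88],[0,0,-0.8,0,88],[0,0,-0.8,0,88],[0,0,-0.8,0,88],[0,0,-0.5,0,88]]'
python3 -m inch '[[0,0,-0.24,0,88],[0,0,0,0,88],[0,0,0,0,88]]'
python3 gate.py .6515 .298 .022 open || exit
python3 -m inch '[[0,0,0,0,54],[0,0,0,0,54],[0,0,0,0,54],[0,0,0,0,54],[0,0,0,0,54]]'
python3 -m inch '[[0,0,0.5,0,54],[0,0,0.8,0,54],[0,0,0.8,0,54],[0,0,0.8,0,54],[0,0,0.8,0,54]]'
python3 -m inch '[[0,0,0.8,0,54],[0,0,0.7,0,54],[-0.4,-0.6,0,0,54],[-0.6,-1,0,0,54],[-0.6,-1,0,0,54]]'
python3 -m inch '[[-0.6,-1,0,0,54],[-0.7,-1,0,0,54],[-0.7,-1,0,0,54],[-0.7,-1,0,0,54],[-0.7,-1,0,0,54]]'
python3 -m inch '[[-0.7,-1,0,0,54],[-0.7,-1,0,0,54],[-0.35,-0.6,0,0,54],[0,-0.4,0,0,54],[0,0,0,0,54]]'
python3 -m inch '[[0,0,0,0,54],[0,0,0,0,54]]'
python3 gate.py .4828 .0330 .152
```

```text
clock: 44.5
tool_pos: [0.6513, 0.303, 0.2222]
eef_rot: [0.709, 0.705, -0.003, 0.011]
contact_force: [0.3, 0.3, -0.8]
opening: 0.997
clock: 45.0
tool_pos: [0.6524, 0.2969, 0.1199]
eef_rot: [0.711, 0.703, -0.006, 0.012]
contact_force: [0.3, -1.0, 0.5]
opening: 0.998
clock: 45.5
tool_pos: [0.6515, 0.298, 0.0254]
eef_rot: [0.711, 0.703, -0.007, 0.012]
contact_force: [-0.0, -0.7, -1.1]
opening: 0.998
clock: 45.8
tool_pos: [0.6527, 0.2991, 0.0223]
eef_rot: [0.711, 0.703, -0.005, 0.012]
contact_force: [0.4, -0.4, 0.5]
opening: 0.999
GATE True [0.0012 0.0011 0.0003] 0.999
clock: 46.3
tool_pos: [0.6524, 0.2987, 0.0221]
eef_rot: [0.711, 0.703, -0.006, 0.012]
contact_force: [0.5, -0.1, 1.4]
opening: 0.671
clock: 46.8
tool_pos: [0.6527, 0.2989, 0.1171]
eef_rot: [0.711, 0.703, -0.005, 0.012]
contact_force: [0.7, 0.2, -0.4]
opening: 0.678
clock: 47.3
tool_pos: [0.6119, 0.2333, 0.1529]
eef_rot: [0.711, 0.703, -0.005, 0.012]
contact_force: [0.8, 0.4, 0.0]
opening: 0.68
clock: 47.8
tool_pos: [0.5269, 0.1077, 0.1528]
eef_rot: [0.711, 0.703, -0.005, 0.013]
contact_force: [0.4, 0.9, -0.4]
opening: 0.675
clock: 48.3
tool_pos: [0.4844, 0.0323, 0.1524]
eef_rot: [0.712, 0.702, -0.006, 0.013]
contact_force: [-0.7, -1.1, -0.4]
opening: 0.677
clock: 48.5
tool_pos: [0.4845, 0.0351, 0.1521]
eef_rot: [0.71, 0.704, -0.005, 0.012]
contact_force: [0.2, 0.3, -0.2]
opening: 0.678
GATE True [0.0017 0.0021 0.0001] 0.678
```

```bash
python3 -m inch '[[-0.06,-0.05,-0.7,0,54],[0,0,-0.4,0,54],[0,0,-0.28,0,54],[0,0,-0.12,0,54],[0,0,0,0,54]]'
python3 -m inch '[[0,0,0,0,70],[0,0,0,0,88],[0,0,0,0,88],[0,0,0.4,0,88],[0,0,0.8,0,88]]'
python3 -m inch '[[0,0,0.8,0,88],[0,0,0.8,0,88],[0,-0.4,0.8,0,88],[0,-0.8,0.8,0,88],[0,-1,0.8,0,88]]'
python3 -m inch '[[0,-1,0.7,0,88],[0,0,0,0,88],[0,0,0,0,88],[0,0,0,0,88]]'
python3 - <<'E'
from h import *
chk(.105);s=snap('wrist');P=cloud(s)
for lo,hi in((.036,.044),(.105,.115)):
    m=(P[...,2]>lo)&(P[...,2]<hi)&(abs(P[...,0]-.483)<.05)&(abs(P[...,1]-.033)<.05);g=P[m];print(len(g),g.min(0),g.max(0),(g.min(0)+g.max(0))/2)
E
```

```text
clock: 49.0
tool_pos: [0.4821, 0.0328, 0.1143]
eef_rot: [0.711, 0.704, -0.006, 0.012]
contact_force: [0.3, 0.2, -0.8]
opening: 0.671
clock: 49.5
tool_pos: [0.4813, 0.0322, 0.1444]
eef_rot: [0.711, 0.703, -0.007, 0.011]
contact_force: [-0.5, 0.4, 0.5]
opening: 1.001
clock: 50.0
tool_pos: [0.4819, -0.0222, 0.246]
eef_rot: [0.71, 0.704, -0.005, 0.012]
contact_force: [0.1, 0.4, -0.4]
opening: 0.997
clock: 50.4
tool_pos: [0.4816, -0.0465, 0.2617]
eef_rot: [0.71, 0.704, -0.006, 0.012]
contact_force: [0.4, 1.0, 0.2]
opening: 1.004
50.4 [ 0.4816 -0.0465  0.2617] [ 89.5   1.4 179.5] F [0.4 1.  0.2] op 1.004
dish 276 101 xy [0.4834 0.034 ] z 0.1091 r 31.7 
metal 437 280 xy [ 0.6789 -0.1765] z 0.0464 r 21.2 CUT
metal 517 211 xy [ 0.7516 -0.0853] z 0.0523 r 63.1 CUT
dish 431 104 xy [0.6536 0.0277] z 0.0179 r 31.7 
dish 273 98 xy [0.4814 0.0356] z 0.1099 r 37.0 
 top S [0.265 0.854]
 top S [0.427 0.429]
 top D [0.551 0.424]
 top D [0.657 0.025]
 top S [0.652 0.157]
241 [ 0.44352708 -0.00345486  0.036888  ] [0.47719736 0.07039311 0.04191128] [0.46036222 0.03346913 0.03939964]
4345 [0.45393785 0.0029798  0.10610004] [0.51303267 0.06210583 0.1115281 ] [0.48348526 0.03254282 0.10881407]
```

```bash
python3 -m inch '[[0.8,0.9,0,0,88],[0.9,1,0,0,88],[0.9,1,0,0,88],[0.9,1,0,0,88],[0.9,1,0,0,88]]'
python3 -m inch '[[0.9,1,0,0,88],[0.9,1,0,0,88],[0.62,1,0,0,88],[0,0.3,-0.4,0,88],[0,0,-0.8,0,88]]'
python3 -m inch '[[0,0,-0.8,0,88],[0,0,-0.8,0,88],[0,0,-0.8,0,88],[0,0,-0.8,0,88],[0,0,-0.8,0,88]]'
python3 -m inch '[[0,0,-0.8,0,88],[0,0,-0.8,0,88],[0,0,-0.8,0,88],[0,0,-0.8,0,88],[0,0,-0.8,0,88]]'
python3 -m inch '[[0,0,-0.45,0,88],[0,0,0,0,88],[0,0,0,0,88]]'
python3 gate.py .652 .1585 .0205 open || exit
python3 -m inch '[[0,0,0,0,54],[0,0,0,0,54],[0,0,0,0,54],[0,0,0,0,54],[0,0,0,0,54]]'
python3 -m inch '[[0,0,0.5,0,54],[0,0,0.8,0,54],[0,0,0.8,0,54],[0,0,0.8,0,54],[0,0,0.8,0,54]]'
python3 -m inch '[[0,0,0.8,0,54],[0,0,0.8,0,54],[0,0,0.7,0,54],[-0.6,-0.5,0,0,54],[-0.8,-0.6,0,0,54]]'
python3 -m inch '[[-0.9,-0.7,0,0,54],[-0.9,-0.7,0,0,54],[-0.9,-0.7,0,0,54],[-0.9,-0.7,0,0,54],[-0.9,-0.7,0,0,54]]'
python3 -m inch '[[-0.6,-0.3,0,0,54],[-0.3,-0.12,0,0,54],[0,0,0,0,54],[0,0,0,0,54],[0,0,0,0,54]]'
python3 gate.py .4828 .0330 .17
```

```text
clock: 51.05
tool_pos: [0.5924, 0.0768, 0.2613]
eef_rot: [0.71, 0.704, -0.006, 0.012]
contact_force: [0.7, -0.3, -0.1]
opening: 1.002
clock: 51.55
tool_pos: [0.6521, 0.1608, 0.2318]
eef_rot: [0.71, 0.705, -0.005, 0.012]
contact_force: [0.8, 0.1, -0.2]
opening: 0.997
clock: 52.05
tool_pos: [0.6511, 0.1567, 0.13]
eef_rot: [0.711, 0.704, -0.007, 0.012]
contact_force: [0.8, -1.2, -0.0]
opening: 1.001
clock: 52.55
tool_pos: [0.6521, 0.1572, 0.0302]
eef_rot: [0.711, 0.703, -0.006, 0.012]
contact_force: [0.5, -1.2, -0.7]
opening: 0.998
clock: 52.85
tool_pos: [0.6527, 0.1576, 0.0204]
eef_rot: [0.711, 0.703, -0.006, 0.012]
contact_force: [0.6, -0.8, 0.0]
opening: 1.0
GATE True [ 0.0007 -0.0009 -0.0001] 1.0
clock: 53.35
tool_pos: [0.6525, 0.1574, 0.0205]
eef_rot: [0.711, 0.703, -0.006, 0.012]
contact_force: [0.3, -0.2, -0.5]
opening: 0.672
clock: 53.85
tool_pos: [0.653, 0.1576, 0.1159]
eef_rot: [0.711, 0.703, -0.005, 0.013]
contact_force: [1.4, 0.2, -0.8]
opening: 0.668
clock: 54.35
tool_pos: [0.6182, 0.1307, 0.1727]
eef_rot: [0.711, 0.703, -0.004, 0.013]
contact_force: [-0.1, -0.5, -1.0]
opening: 0.67
clock: 54.85
tool_pos: [0.5045, 0.0417, 0.1718]
eef_rot: [0.711, 0.703, -0.005, 0.013]
contact_force: [0.4, -0.8, -1.4]
opening: 0.667
clock: 55.35
tool_pos: [0.4838, 0.0328, 0.1708]
eef_rot: [0.711, 0.703, -0.005, 0.012]
contact_force: [-0.2, 0.4, -0.6]
opening: 0.672
GATE True [ 0.001  -0.0002  0.0008] 0.672
```

```bash
python3 -m inch '[[-0.03,0,-0.7,0,54],[0,0,-0.4,0,54],[0,0,-0.3,0,54],[0,0,-0.18,0,54],[0,0,0,0,54]]'
python3 -m inch '[[0,0,0,0,70],[0,0,0,0,88],[0,0,0,0,88],[0,0,0.4,0,88],[0,0,0.8,0,88]]'
python3 -m inch '[[0,0,0.8,0,88],[0,0,0.8,0,88],[0,0.4,0.8,0,88],[0.2,0.9,0.8,0,88],[0.2,0.9,0.4,0,88]]'
python3 -m inch '[[0.2,1,0,0,88],[0.2,1,0,0,88],[0.2,1,0,0,88],[0.2,1,0,0,88],[0.2,1,0,0,88]]'
python3 -m inch '[[0.3,1,0,0,88],[0.3,1,0,0,88],[0.3,1,0,0,88],[0,1,0,0,88],[0,0.7,0,0,88]]'
python3 -m inch '[[0,0,0,0,88],[0,0,0,0,88]]'
python3 -c "
from h import *
chk(.115)"
```

```text
clock: 55.85
tool_pos: [0.4818, 0.0322, 0.1307]
eef_rot: [0.711, 0.703, -0.006, 0.012]
contact_force: [0.4, 0.3, -0.9]
opening: 0.67
clock: 56.35
tool_pos: [0.4811, 0.0317, 0.1611]
eef_rot: [0.711, 0.703, -0.007, 0.011]
contact_force: [0.3, -0.4, -0.1]
opening: 0.998
clock: 56.85
tool_pos: [0.4923, 0.0875, 0.2535]
eef_rot: [0.711, 0.703, -0.005, 0.013]
contact_force: [0.4, -0.7, -0.3]
opening: 0.996
clock: 57.35
tool_pos: [0.5167, 0.2128, 0.2519]
eef_rot: [0.711, 0.703, -0.006, 0.012]
contact_force: [0.5, 0.6, 0.6]
opening: 0.997
clock: 57.85
tool_pos: [0.5387, 0.3314, 0.2519]
eef_rot: [0.71, 0.704, -0.005, 0.011]
contact_force: [-0.0, 0.8, -0.9]
opening: 1.002
clock: 58.05
tool_pos: [0.5391, 0.3287, 0.2514]
eef_rot: [0.711, 0.703, -0.006, 0.012]
contact_force: [0.2, -0.9, -0.0]
opening: 0.999
58.05 [0.5391 0.3287 0.2514] [ 89.4   1.5 179.5] F [ 0.2 -0.9 -0. ] op 0.999
dish 285 83 xy [0.5508 0.4247] z 0.0179 r 32.1 
metal 169 77 xy [0.4292 0.4327] z 0.0079 r 32.9 
 top S [0.265 0.854]
 top S [0.427 0.43 ]
 top D [0.657 0.025]
```

```bash
python3 -m inch '[[0.26,1,0,0,88],[0.2,1,0,0,88],[0,1,0,0,88],[0,0.77,-0.4,0,88],[0,0,-0.8,0,88]]'
python3 -m inch '[[0,0,-0.8,0,88],[0,0,-0.8,0,88],[0,0,-0.8,0,88],[0,0,-0.8,0,88],[0,0,-0.8,0,88]]'
python3 -m inch '[[0,0,-0.8,0,88],[0,0,-0.8,0,88],[0,0,-0.8,0,88],[0,0,-0.8,0,88],[0,0,-0.5,0,88]]'
python3 -m inch '[[0,0,-0.28,0,88],[0,0,0,0,88],[0,0,0,0,88]]'
python3 gate.py .5505 .423 .022 open || exit
python3 -m inch '[[0,0,0,0,54],[0,0,0,0,54],[0,0,0,0,54],[0,0,0,0,54],[0,0,0,0,54]]'
python3 -m inch '[[0,0,0.5,0,54],[0,0,0.8,0,54],[0,0,0.8,0,54],[0,0,0.8,0,54],[0,0,0.8,0,54]]'
python3 -m inch '[[0,0,0.8,0,54],[0,0,0.8,0,54],[0,0,0.8,0,54],[0,0,0.22,0,54],[-0.1,-0.6,0,0,54]]'
python3 -m inch '[[-0.2,-1,0,0,54],[-0.2,-1,0,0,54],[-0.2,-1,0,0,54],[-0.2,-1,0,0,54],[-0.2,-1,0,0,54]]'
python3 -m inch '[[-0.2,-1,0,0,54],[-0.2,-1,0,0,54],[-0.2,-1,0,0,54],[-0.2,-1,0,0,54],[-0.2,-1,0,0,54]]'
python3 -m inch '[[-0.2,-1,0,0,54],[-0.2,-1,0,0,54],[-0.2,-1,0,0,54],[0,-1,0,0,54],[0,-0.6,0,0,54]]'
python3 -m inch '[[0,-0.4,0,0,54],[0,0,0,0,54],[0,0,0,0,54],[0,0,0,0,54]]'
python3 gate.py .4828 .0330 .18
```

```text
clock: 58.65
tool_pos: [0.5504, 0.4268, 0.2226]
eef_rot: [0.71, 0.704, -0.003, 0.011]
contact_force: [0.6, -0.1, 0.0]
opening: 0.999
clock: 59.15
tool_pos: [0.5516, 0.4218, 0.1204]
eef_rot: [0.711, 0.703, -0.006, 0.013]
contact_force: [0.2, -0.2, -0.7]
opening: 1.002
clock: 59.65
tool_pos: [0.5502, 0.4229, 0.0262]
eef_rot: [0.711, 0.703, -0.007, 0.012]
contact_force: [-0.3, 1.0, -0.1]
opening: 0.997
clock: 59.95
tool_pos: [0.5511, 0.4241, 0.022]
eef_rot: [0.711, 0.703, -0.005, 0.012]
contact_force: [-0.3, 0.1, 0.4]
opening: 0.996
GATE True [ 0.0006  0.0011 -0.    ] 0.996
clock: 60.45
tool_pos: [0.5508, 0.4237, 0.0218]
eef_rot: [0.711, 0.703, -0.006, 0.012]
contact_force: [-0.3, -0.7, 1.9]
opening: 0.674
clock: 60.95
tool_pos: [0.5511, 0.4239, 0.1168]
eef_rot: [0.711, 0.703, -0.005, 0.012]
contact_force: [0.1, 0.3, -0.4]
opening: 0.673
clock: 61.45
tool_pos: [0.548, 0.4114, 0.1818]
eef_rot: [0.71, 0.704, -0.003, 0.011]
contact_force: [-0.5, -0.6, -0.7]
opening: 0.676
clock: 61.95
tool_pos: [0.5229, 0.2823, 0.1797]
eef_rot: [0.711, 0.703, -0.006, 0.012]
contact_force: [-0.6, 0.8, -0.4]
opening: 0.676
clock: 62.45
tool_pos: [0.4979, 0.1574, 0.1798]
eef_rot: [0.711, 0.703, -0.006, 0.012]
contact_force: [0.1, -0.2, -1.0]
opening: 0.673
clock: 62.95
tool_pos: [0.4828, 0.0411, 0.1796]
eef_rot: [0.711, 0.703, -0.007, 0.013]
contact_force: [-0.6, -0.1, -0.2]
opening: 0.674
clock: 63.35
tool_pos: [0.4834, 0.035, 0.1798]
eef_rot: [0.71, 0.704, -0.005, 0.012]
contact_force: [0.1, 1.0, -0.6]
opening: 0.673
GATE True [ 0.0006  0.002  -0.0002] 0.673
```

```bash
python3 -m inch '[[-0.02,-0.05,-0.7,0,54],[0,0,-0.4,0,54],[0,0,-0.3,0,54],[0,0,-0.18,0,54],[0,0,0,0,54]]'
python3 -m inch '[[0,0,0,0,70],[0,0,0,0,88],[0,0,0,0,88],[0,0,0.4,0,88],[0,0,0.8,0,88]]'
python3 -m inch '[[0,0,0.8,0,88],[0,0,0.4,0,88],[-0.2,0.9,0,0,88],[-0.2,1,0,0,88],[-0.2,1,0,0,88]]'
python3 -m inch '[[-0.2,1,0,0,88],[-0.2,1,0,0,88],[-0.2,1,0,0,88],[-0.2,1,0,0,88],[-0.2,1,0,0,88]]'
python3 -m inch '[[-0.2,1,0,0,88],[-0.2,1,0,0,88],[-0.16,1,0,0,88],[0,1,0,0,88],[0,1,0,0,88]]'
python3 -m inch '[[0,1,0,0,88],[0,1,0,0,88],[0,0.7,0,0,88],[0,0.3,0,0,88],[0,0,0,0,88]]'
python3 -m inch '[[0,0,-0.7,0,88],[0,0,-0.8,0,88],[0,0,-0.8,0,88],[0,0,-0.8,0,88],[0,0,-0.8,0,88]]'
python3 -m inch '[[0,0,-0.8,0,88],[0,0,-0.8,0,88],[0,0,-0.8,0,88],[0,0,-0.5,0,88],[0,0,0,0,88]]'
python3 -c "
from h import *
st();pieces(snap('wrist'))"
```

```text
clock: 63.85
tool_pos: [0.4827, 0.0328, 0.1398]
eef_rot: [0.71, 0.704, -0.006, 0.012]
contact_force: [0.2, 0.3, -0.2]
opening: 0.671
clock: 64.35
tool_pos: [0.482, 0.0322, 0.1701]
eef_rot: [0.711, 0.703, -0.007, 0.011]
contact_force: [-0.9, 0.4, 0.4]
opening: 0.997
clock: 64.85
tool_pos: [0.4677, 0.1053, 0.2005]
eef_rot: [0.711, 0.703, -0.006, 0.012]
contact_force: [0.4, 0.7, -0.1]
opening: 0.998
clock: 65.35
tool_pos: [0.4425, 0.2307, 0.2003]
eef_rot: [0.711, 0.703, -0.006, 0.012]
contact_force: [0.1, 1.1, 0.7]
opening: 1.001
clock: 65.85
tool_pos: [0.4285, 0.3557, 0.2003]
eef_rot: [0.711, 0.703, -0.006, 0.012]
contact_force: [0.6, -0.1, 0.6]
opening: 1.002
clock: 66.35
tool_pos: [0.4283, 0.4305, 0.2001]
eef_rot: [0.71, 0.704, -0.006, 0.012]
contact_force: [0.6, 0.1, -0.4]
opening: 0.997
clock: 66.85
tool_pos: [0.4294, 0.4279, 0.1019]
eef_rot: [0.711, 0.703, -0.006, 0.013]
contact_force: [-0.9, -0.4, 0.5]
opening: 1.001
clock: 67.35
tool_pos: [0.4286, 0.4278, 0.0287]
eef_rot: [0.711, 0.703, -0.008, 0.013]
contact_force: [-0.8, 0.5, -0.2]
opening: 0.998
67.35 [0.4286 0.4278 0.0287] [ 89.3   1.6 179.6] F [-0.8  0.5 -0.2] op 0.998
metal 513 291 xy [0.4915 0.4626] z 0.0812 r 4.7 CUT
metal 45 292 xy [0.3688 0.4638] z 0.0804 r 4.6 CUT
metal 391 280 xy [0.4794 0.4349] z 0.0311 r 10.0 CUT
metal 164 280 xy [0.3803 0.436 ] z 0.0305 r 10.0 CUT
metal 275 254 xy [0.4285 0.436 ] z 0.008 r 24.1 CUT
metal 159 26 xy [0.3877 0.5359] z 0.0193 r 30.7 CUT
```

```bash
python3 -m inch '[[0,0.1,-0.2,0,88],[0,0,-0.12,0,88],[0,0,0,0,88],[0,0,0,0,88]]'
python3 gate.py .4287 .4303 .0205 open || exit
python3 -m inch '[[0,0,0,0,54],[0,0,0,0,54],[0,0,0,0,54],[0,0,0,0,54],[0,0,0,0,54]]'
python3 -m inch '[[0,0,0.5,0,54],[0,0,0.8,0,54],[0,0,0.8,0,54],[0,0,0.8,0,54],[0,0,0.8,0,54]]'
python3 -m inch '[[0,0,0.8,0,54],[0,0,0.8,0,54],[0,0,0.8,0,54],[0,0,0.8,0,54],[0,0,0.16,0,54]]'
python3 - <<'E'
from h import *
for n in('side','top'):
    s=snap(n);P=cloud(s);m=(P[...,2]>.125)&(P[...,2]<.15)&(abs(P[...,0]-.483)<.06)&(abs(P[...,1]-.033)<.06);g=P[m];print(n,len(g),np.median(g,0),(g.min(0)+g.max(0))/2)
E
python3 -m inch '[[0.1,-0.6,0,0,54],[0.2,-1,0,0,54],[0.2,-1,0,0,54],[0.2,-1,0,0,54],[0.2,-1,0,0,54]]'
python3 -m inch '[[0.2,-1,0,0,54],[0.2,-1,0,0,54],[0.2,-1,0,0,54],[0.2,-1,0,0,54],[0.2,-1,0,0,54]]'
python3 -m inch '[[0.16,-1,0,0,54],[0.1,-1,0,0,54],[0,-1,0,0,54],[0,-1,0,0,54],[0,-1,0,0,54]]'
python3 -m inch '[[0,-0.9,0,0,54],[0,-0.4,0,0,54],[0,0,0,0,54],[0,0,0,0,54],[0,0,0,0,54]]'
python3 gate.py .4828 .0330 .197
```

```text
clock: 67.8
tool_pos: [0.4289, 0.4325, 0.0224]
eef_rot: [0.711, 0.703, -0.006, 0.012]
contact_force: [-0.4, 0.3, 0.4]
opening: 1.0
GATE True [0.0002 0.0022 0.0019] 1.0
clock: 68.3
tool_pos: [0.4288, 0.4324, 0.0222]
eef_rot: [0.711, 0.703, -0.006, 0.012]
contact_force: [-0.6, -1.1, 1.5]
opening: 0.67
clock: 68.8
tool_pos: [0.4288, 0.4323, 0.1162]
eef_rot: [0.711, 0.703, -0.006, 0.012]
contact_force: [1.4, -1.3, -1.0]
opening: 0.67
clock: 69.3
tool_pos: [0.4292, 0.4336, 0.2016]
eef_rot: [0.711, 0.703, -0.004, 0.012]
contact_force: [-0.2, 1.0, -0.4]
opening: 0.663
clock: 69.85
tool_pos: [0.451, 0.3142, 0.1972]
eef_rot: [0.711, 0.703, -0.008, 0.013]
contact_force: [0.2, 0.2, -1.6]
opening: 0.663
clock: 70.35
tool_pos: [0.4755, 0.1893, 0.1974]
eef_rot: [0.711, 0.703, -0.007, 0.012]
contact_force: [0.3, 0.2, 0.5]
opening: 0.669
clock: 70.85
tool_pos: [0.4814, 0.0647, 0.1975]
eef_rot: [0.711, 0.703, -0.007, 0.012]
contact_force: [-0.6, -0.4, -0.2]
opening: 0.668
clock: 71.35
tool_pos: [0.4828, 0.0364, 0.1986]
eef_rot: [0.71, 0.704, -0.005, 0.012]
contact_force: [1.1, 0.4, -0.4]
opening: 0.669
GATE True [-0.      0.0034  0.0016] 0.669
  return _methods._mean(a, axis=axis, dtype=dtype,
  ret = um.true_divide(
Traceback (most recent call last):
ValueError: zero-size array to reduction operation minimum which has no identity
```

No stack points showed in the side view, probably because the arm was in the way. I'll step back and look before placing.

```bash
python3 -m inch '[[0,-0.8,0.4,0,54],[0,-1,0.6,0,54],[0,-1,0,0,54],[0,-0.8,0,0,54],[0,-0.4,0,0,54]]'
python3 -m inch '[[0,0,0,0,54],[0,0,0,0,54],[0,0,0,0,54]]'
python3 - <<'E'
from h import *
st()
for n in('wrist','side','top'):
    s=snap(n);P=cloud(s)
    if n=='wrist':save(s,'w5.png')
    if n=='side':save(s,'side5.png')
    m=(P[...,2]>.12)&(P[...,2]<.15)&(abs(P[...,0]-.483)<.06)&(abs(P[...,1]-.033)<.06);g=P[m]
    if len(g):print(n,len(g),np.median(g,0),(g.min(0)+g.max(0))/2)
a=cv2.imread('pics/side5.png');b=cv2.imread('pics/w5.png')
cv2.imwrite('pics/c5.png',np.hstack([cv2.resize(a[190:350,200:360],(400,400)),cv2.resize(b,(400,400))]))
E
```

```text
clock: 71.85
tool_pos: [0.4828, -0.0661, 0.2235]
eef_rot: [0.711, 0.703, -0.006, 0.012]
contact_force: [-0.3, -0.6, 0.4]
opening: 0.668
clock: 72.15
tool_pos: [0.483, -0.0634, 0.2237]
eef_rot: [0.71, 0.704, -0.005, 0.012]
contact_force: [-0.2, 0.2, 0.3]
opening: 0.668
72.15 [ 0.483  -0.0634  0.2237] [ 89.5   1.4 179.5] F [-0.2  0.2  0.3] op 0.668
wrist 7911 [0.48400379 0.03398552 0.13511382] [0.48377965 0.03275475 0.1350913 ]
side 322 [0.48063998 0.03699923 0.13404486] [0.48123463 0.03274569 0.13084422]
top 295 [0.48329664 0.03169346 0.13374669] [0.48390391 0.03180813 0.13480228]
```

View pics/c5.png

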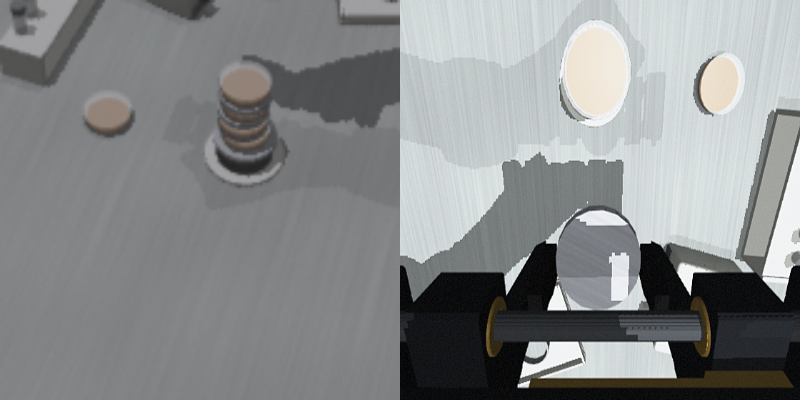

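The stack stands straight (left half at (245,110)), and the wrist view shows the disc still held and dish 5 at (720,82).

```bash
python3 -m inch '[[0,0.7,0,0,54],[0,1,0,0,54],[0,1,0,0,54],[0,0.8,0,0,54],[0,0.4,0,0,54]]'
python3 -m inch '[[0,0,0,0,54],[0,0,-0.6,0,54],[0,0,-0.4,0,54],[0,0,0,0,54],[0,0,0,0,54]]'
python3 gate.py .4830 .0345 .198 || exit
python3 -m inch '[[0,0,-0.7,0,54],[0,0,-0.4,0,54],[0,0,-0.3,0,54],[0,0,-0.2,0,54],[0,0,0,0,54]]'
python3 -c "
from h import *
st()"
```

```text
clock: 72.8
tool_pos: [0.4828, 0.035, 0.2239]
eef_rot: [0.71, 0.704, -0.005, 0.012]
contact_force: [0.6, 0.3, -0.8]
opening: 0.671
clock: 73.3
tool_pos: [0.4827, 0.0317, 0.1984]
eef_rot: [0.711, 0.703, -0.006, 0.012]
contact_force: [0.3, -0.3, 0.3]
opening: 0.666
GATE True [-0.0003 -0.0028  0.0004] 0.666
clock: 73.8
tool_pos: [0.4828, 0.0324, 0.1584]
eef_rot: [0.711, 0.703, -0.006, 0.012]
contact_force: [0.1, 0.2, -0.4]
opening: 0.669
73.8 [0.4828 0.0324 0.1584] [ 89.4   1.5 179.5] F [ 0.1  0.2 -0.4] op 0.669
```

```bash
python3 -m inch '[[0,0.08,0,0,54],[0,0,0,0,54],[0,0,0,0,70],[0,0,0,0,88],[0,0,0,0,88]]'
python3 -m inch '[[0,0,0.4,0,88],[0,0,0.8,0,88],[0,0,0.8,0,88],[0,0,0.8,-1,88],[0,0,0.8,-1,88]]'
python3 -m inch '[[0.7,-0.2,0,-1,88],[0.8,-0.2,0,-1,88],[0.8,-0.2,0,-1,88],[0.8,-0.2,0,-1,88],[0.6,-0.2,0,-1,88]]'
python3 -m inch '[[0,0,0,-1,88],[0,0,0,-1,88],[0,0,0,-1,88],[0,0,0,-1,88],[0,0,0,-1,88]]'
python3 -m inch '[[0,0,0,-1,88],[0,0,0,0,88],[0,0,0,0,88],[0,0,0,0,88]]'
python3 -c "
from h import *
chk(.12);print(np.round(r.get_state()['q'],2))"
```

```text
clock: 74.3
tool_pos: [0.4829, 0.0344, 0.1587]
eef_rot: [0.711, 0.703, -0.006, 0.012]
contact_force: [0.3, 0.3, 0.2]
opening: 0.915
clock: 74.8
tool_pos: [0.4826, 0.0345, 0.25]
eef_rot: [0.782, 0.624, -0.007, 0.011]
contact_force: [-0.1, -0.8, 0.5]
opening: 0.997
clock: 75.3
tool_pos: [0.5763, 0.0093, 0.2494]
eef_rot: [0.916, 0.4, -0.009, 0.009]
contact_force: [-0.1, 0.8, -1.2]
opening: 1.001
clock: 75.8
tool_pos: [0.5751, 0.0097, 0.2493]
eef_rot: [0.989, 0.149, -0.012, 0.006]
contact_force: [0.3, 0.1, -0.4]
opening: 0.999
clock: 76.2
tool_pos: [0.5752, 0.0095, 0.2488]
eef_rot: [0.995, 0.1, -0.012, 0.006]
contact_force: [0.8, -0.8, 0.8]
opening: 0.997
76.2 [0.5752 0.0095 0.2488] [ 11.5   1.4 179.5] F [ 0.8 -0.8  0.8] op 0.997
metal 229 285 xy [0.5066 0.0343] z 0.143 r 17.4 CUT
metal 238 255 xy [0.506 0.033] z 0.0876 r 38.8 CUT
metal 503 155 xy [ 0.6502 -0.2073] z 0.0549 r 68.5 CUT
dish 275 98 xy [0.6573 0.0261] z 0.018 r 31.7 
metal 451 24 xy [ 0.7489 -0.1144] z 0.0523 r 53.3 CUT
 top S [0.266 0.854]
[ 0.13  0.66 -0.4   1.7   0.33  0.87 -1.79]
```

```bash
python3 -m inch '[[0.8,0.2,0,0,88],[0.8,0.2,0,0,88],[0.8,0.25,0,0,88],[0.79,0,0,0,88],[0,0,-0.5,0,88]]'
python3 -m inch '[[0,0,-0.8,0,88],[0,0,-0.8,0,88],[0,0,-0.8,0,88],[0,0,-0.8,0,88],[0,0,-0.8,0,88]]'
python3 -m inch '[[0,0,-0.8,0,88],[0,0,-0.8,0,88],[0,0,-0.8,0,88],[0,0,-0.8,0,88],[0,0,-0.8,0,88]]'
python3 -m inch '[[0,0,-0.4,0,88],[0,0,-0.17,0,88],[0,0,0,0,88],[0,0,0,0,88]]'
python3 gate.py .655 .0258 .022 open || exit
python3 -m inch '[[0,0,0,0,54],[0,0,0,0,54],[0,0,0,0,54],[0,0,0,0,54],[0,0,0,0,54]]'
python3 -m inch '[[0,0,0.5,0,54],[0,0,0.8,0,54],[0,0,0.8,0,54],[0,0,0.8,0,54],[0,0,0.8,0,54]]'
python3 -m inch '[[0,0,0.8,0,54],[0,0,0.8,0,54],[0,0,0.8,0,54],[0,0,0.8,0,54],[0,0,0.6,0,54]]'
python3 -m inch '[[-0.5,0,0,0,54],[-0.8,0.1,0,0,54],[-0.8,0.1,0,0,54],[-0.8,0.1,0,0,54],[-0.8,0,0,0,54]]'
python3 -m inch '[[-0.8,0,0,0,54],[-0.8,0,0,0,54],[-0.8,0,0,0,54],[-0.5,0,0,0,54],[-0.27,0,0,0,54]]'
python3 -m inch '[[0,0,0,0,54],[0,0,0,0,54],[0,0,0,0,54]]'
python3 gate.py .4833 .0335 .21
```

```text
clock: 76.8
tool_pos: [0.6581, 0.0262, 0.2369]
eef_rot: [0.995, 0.099, -0.009, 0.005]
contact_force: [-0.5, 0.0, 0.2]
opening: 0.997
clock: 77.3
tool_pos: [0.6535, 0.0253, 0.1345]
eef_rot: [0.995, 0.099, -0.013, 0.006]
contact_force: [0.3, -1.4, -0.2]
opening: 1.001
clock: 77.8
tool_pos: [0.6535, 0.0254, 0.0347]
eef_rot: [0.995, 0.099, -0.013, 0.006]
contact_force: [-0.2, -0.0, -0.2]
opening: 0.992
clock: 78.2
tool_pos: [0.6555, 0.0257, 0.0227]
eef_rot: [0.995, 0.099, -0.012, 0.006]
contact_force: [0.8, -0.5, -0.4]
opening: 1.0
GATE True [ 0.0005 -0.0001  0.0007] 1.0
clock: 78.7
tool_pos: [0.6552, 0.0256, 0.0222]
eef_rot: [0.995, 0.099, -0.012, 0.006]
contact_force: [-1.0, 0.1, 2.5]
opening: 0.672
clock: 79.2
tool_pos: [0.655, 0.0256, 0.1159]
eef_rot: [0.995, 0.099, -0.012, 0.006]
contact_force: [0.2, 0.4, -0.8]
opening: 0.672
clock: 79.7
tool_pos: [0.6553, 0.0257, 0.2114]
eef_rot: [0.995, 0.099, -0.011, 0.006]
contact_force: [-0.1, -0.2, -0.9]
opening: 0.672
clock: 80.2
tool_pos: [0.5616, 0.0336, 0.2098]
eef_rot: [0.995, 0.1, -0.012, 0.006]
contact_force: [-1.0, -0.1, -0.1]
opening: 0.676
clock: 80.7
tool_pos: [0.4821, 0.033, 0.2098]
eef_rot: [0.995, 0.099, -0.012, 0.006]
contact_force: [0.2, -0.2, -0.1]
opening: 0.672
clock: 81.0
tool_pos: [0.4842, 0.0332, 0.2094]
eef_rot: [0.995, 0.099, -0.012, 0.006]
contact_force: [-0.1, -0.4, -0.6]
opening: 0.67
GATE True [ 0.0009 -0.0003 -0.0006] 0.67
```

```bash
python3 -m inch '[[-0.02,0,-0.7,0,54],[0,0,-0.5,0,54],[0,0,-0.3,0,54],[0,0,-0.2,0,54],[0,0,0,0,54]]'
python3 -m inch '[[0,0,0,0,70],[0,0,0,0,88],[0,0,0,0,88],[0,0,0.4,0,88],[0,0,0.7,0,88]]'
python3 -m inch '[[0,0,0.7,0,88],[0,0,0.7,0,88],[-0.4,0,0.6,0,88],[-0.6,-0.2,0.6,0,88],[-0.6,-0.2,0.6,0,88]]'
python3 -m inch '[[-0.6,-0.2,0.5,0,88],[-0.6,0,0.5,0,88],[-0.4,0,0,0,88],[0,0,0,0,88],[0,0,0,0,88]]'
python3 - <<'E'
from h import *
st()
for n in('wrist','side','top'):
    s=snap(n);P=cloud(s)
    if n=='side':save(s,'side6.png')
    m=(P[...,2]>.145)&(P[...,2]<.18)&(abs(P[...,0]-.483)<.06)&(abs(P[...,1]-.033)<.06);g=P[m]
    if len(g):print(n,len(g),np.median(g,0),(g.min(0)+g.max(0))/2)
a=cv2.imread('pics/side6.png');cv2.imwrite('pics/c6.png',cv2.resize(a[130:290,180:400],None,fx=3.6,fy=3.6))
E
```

```text
clock: 81.5
tool_pos: [0.4832, 0.0332, 0.1666]
eef_rot: [0.995, 0.099, -0.012, 0.006]
contact_force: [0.1, -1.2, -0.1]
opening: 0.673
clock: 82.0
tool_pos: [0.4822, 0.033, 0.1945]
eef_rot: [0.995, 0.099, -0.013, 0.006]
contact_force: [-0.2, -0.1, -0.4]
opening: 0.997
clock: 82.5
tool_pos: [0.4423, 0.0232, 0.2757]
eef_rot: [0.995, 0.099, -0.012, 0.006]
contact_force: [-0.2, 0.7, -0.2]
opening: 1.001
clock: 83.0
tool_pos: [0.4031, 0.0182, 0.2992]
eef_rot: [0.995, 0.099, -0.012, 0.006]
contact_force: [0.9, 0.2, 0.1]
opening: 1.003
83.0 [0.4031 0.0182 0.2992] [ 11.4   1.4 179.5] F [0.9 0.2 0.1] op 1.003
wrist 4863 [0.48546579 0.03281522 0.16110297] [0.48436854 0.03267968 0.16115611]
side 331 [0.48112108 0.03817585 0.16036791] [0.48125611 0.03466574 0.15646217]
```

View pics/c6.png

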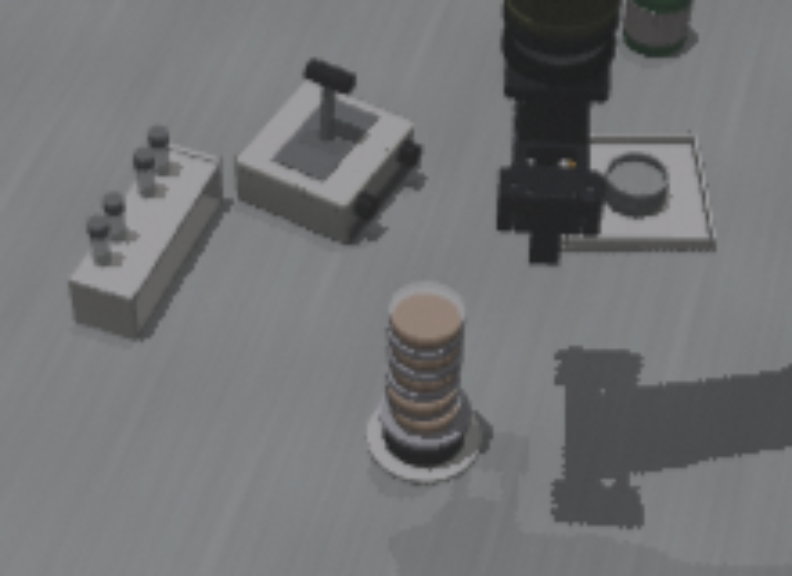

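The stack of five dishes and four discs is complete and straight at (425,370). The lever is upright at (330,90) and the cup is in the tray at (637,183). Now the lever goes to cool.

```bash
python3 -m inch '[[0.5,-0.6,0,-0.9,88],[0.8,-0.9,0,-0.9,88],[0.8,-0.9,0,-0.9,88],[0.8,-0.9,0,-0.9,80],[0.8,-0.9,0,-0.6,70]]' 10
python3 -m inch '[[0.8,-0.9,0,0,60],[0.8,-0.9,0,0,60],[0.8,-0.9,0,0,60],[0.8,-0.9,0,0,60],[0.8,-0.9,0,0,60]]'
python3 -m inch '[[0.8,-0.9,0,0,60],[0.8,-0.7,0,0,60],[0.36,0,0,0,60],[0,0,0,0,60],[0,0,0,0,60]]'
python3 - <<'E'
from h import *
st();s=snap('side');P=cloud(s);g=P[(P[...,2]>.1)&(P[...,2]<.135)&(abs(P[...,0]-.64)<.06)&(abs(P[...,1]+.235)<.07)];print(len(g),g.mean(0))
E
```

```text
clock: 83.65
tool_pos: [0.4963, -0.0879, 0.2988]
eef_rot: [0.992, -0.122, -0.013, 0.003]
contact_force: [-0.7, 0.5, 0.7]
opening: 0.842
clock: 84.15
tool_pos: [0.5962, -0.2003, 0.2984]
eef_rot: [0.993, -0.12, -0.014, 0.003]
contact_force: [0.0, 0.5, 0.5]
opening: 0.681
clock: 84.65
tool_pos: [0.6441, -0.2387, 0.2984]
eef_rot: [0.993, -0.12, -0.014, 0.003]
contact_force: [-0.5, 0.2, -0.1]
opening: 0.682
84.65 [ 0.6441 -0.2387  0.2984] [-13.8   1.5 179.5] F [-0.5  0.2 -0.1] op 0.682
90 [ 0.64302838 -0.23927579  0.12517466]
```

```bash
python3 -m inch '[[0,0,-0.8,0,60],[0,0,-0.8,0,60],[0,0,-0.8,0,60],[0,0,-0.8,0,60],[0,0,-0.8,0,60]]'
python3 -m inch '[[0,0,-0.8,0,60],[0,0,-0.8,0,60],[0,0,-0.8,0,60],[0,0,-0.5,0,60],[0,0,0,0,50]]'
python3 -m inch '[[0,0,0,0,40],[0,0,0,0,32],[0,0,0,0,28],[0,0,0,0,28],[0,0,0,0,28]]' 3
python3 -m inch '[[-0.1,-0.4,0,0,26],[-0.1,-0.4,-0.1,0,26],[-0.1,-0.4,-0.15,0,26],[-0.1,-0.4,-0.25,0,26],[0,0,0,0,26]]'
python3 -c "
from h import *
st()"
```

```text
clock: 85.2
tool_pos: [0.6437, -0.2389, 0.1989]
eef_rot: [0.993, -0.12, -0.013, 0.003]
contact_force: [0.7, -0.1, -0.9]
opening: 0.681
clock: 85.7
tool_pos: [0.6428, -0.2388, 0.1252]
eef_rot: [0.993, -0.12, -0.015, 0.003]
contact_force: [0.3, -1.0, 0.2]
opening: 0.614
clock: 86.2
tool_pos: [0.6445, -0.2395, 0.1273]
eef_rot: [0.993, -0.12, -0.013, 0.003]
contact_force: [-0.3, -0.3, -0.6]
opening: 0.318
clock: 86.7
tool_pos: [0.6356, -0.2801, 0.1153]
eef_rot: [0.993, -0.121, -0.011, 0.002]
contact_force: [2.1, 6.4, 6.7]
opening: 0.534
86.7 [ 0.6356 -0.2801  0.1153] [-13.9   1.2 179.6] F [2.1 6.4 6.7] op 0.534
```

```bash
python3 -m inch '[[0,0,0,0,60],[0,0,0,0,75],[0,0,0,0,75],[0,0,0.4,0,75],[0,0,0.8,0,75]]'
python3 -m inch '[[0,0,0.8,0,88],[0,0,0.8,0,88],[0,0,0.8,0,88],[0,-0.6,0.8,0,88],[-0.6,-0.8,0,0,88]]'
python3 -m inch '[[-0.8,-0.8,0,0,88],[-0.8,-0.8,0,0,88],[-0.8,0,0,0,88],[-0.8,0,0,0,88],[0,0,0,0,88]]'
python3 - <<'E'
from h import *
st();s=snap('side');save(s,'side7.png');P=cloud(s);g=P[(P[...,2]>.09)&(P[...,2]<.135)&(abs(P[...,0]-.64)<.06)&(abs(P[...,1]+.245)<.08)];print(len(g),g.mean(0))
for n in('wrist','side','top'):
    s=snap(n);P=cloud(s);m=(P[...,2]>.145)&(P[...,2]<.18)&(abs(P[...,0]-.483)<.06)&(abs(P[...,1]-.033)<.06);g=P[m]
    if len(g):print(n,len(g),np.median(g,0),(g.min(0)+g.max(0))/2)
a=cv2.imread('pics/side7.png');cv2.imwrite('pics/c7.png',cv2.resize(a[130:290,180:400],None,fx=3.6,fy=3.6))
E
```

```text
clock: 87.2
tool_pos: [0.6328, -0.2794, 0.1432]
eef_rot: [0.993, -0.12, -0.015, 0.003]
contact_force: [-0.2, 0.3, -0.2]
opening: 0.851
clock: 87.7
tool_pos: [0.623, -0.3132, 0.2284]
eef_rot: [0.993, -0.119, -0.009, 0.003]
contact_force: [-0.4, -0.3, 0.1]
opening: 0.997
clock: 88.2
tool_pos: [0.5361, -0.3559, 0.2249]
eef_rot: [0.992, -0.122, -0.015, 0.004]
contact_force: [-0.1, -0.1, 0.4]
opening: 1.0
88.2 [ 0.5361 -0.3559  0.2249] [-14.    1.6 179.4] F [-0.1 -0.1  0.4] op 1.0
102 [ 0.63584158 -0.26839582  0.11283933]
side 335 [0.48046769 0.03868825 0.15998014] [0.48139694 0.03623461 0.15723354]
top 302 [0.48317621 0.03155751 0.16041202] [0.48358397 0.03023183 0.1586595 ]
```

View pics/c7.png

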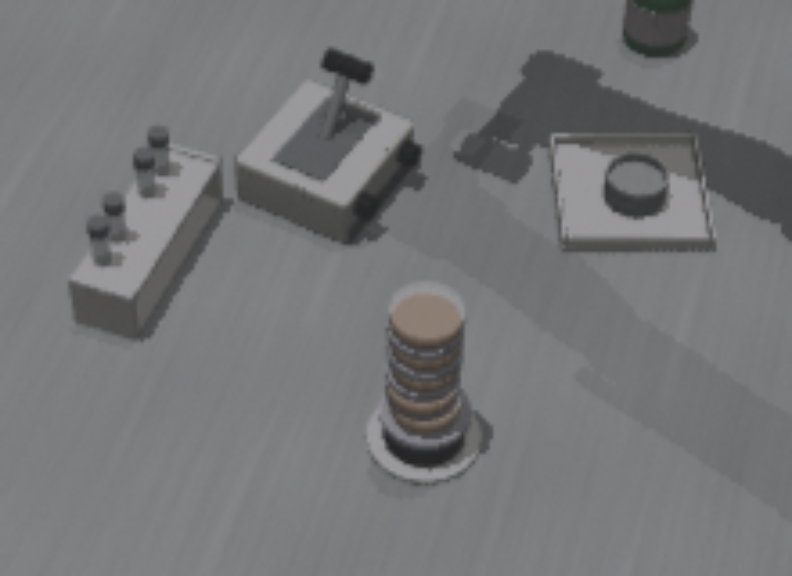

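The side crop shows the lever leaning right at (345,90), but the measured lean (30 mm of travel, about 0.45–0.6 rad) is too uncertain. I'll push again with closed fingers.

```bash
python3 -m inch '[[0.8,0.9,0,0,0],[0.8,0.9,0,0,0],[0.8,0.9,0,0,0],[0.8,0.9,0,0,0],[0.8,0.9,0,0,0]]' 10
python3 -m inch '[[0.38,0.8,0,0,0],[0,0,0,0,0],[0,0,0,0,0],[0,0,0,0,0],[0,0,-0.7,0,0]]'
python3 -m inch '[[0,0,-0.8,0,0],[0,0,-0.8,0,0],[0,0,-0.8,0,0],[0,0,-0.8,0,0],[0,0,-0.56,0,0]]'
python3 -m inch '[[0,0,0,0,0],[-0.06,-0.24,0,0,0],[-0.06,-0.24,0,0,0],[-0.06,-0.24,0,0,0],[0,0,0,0,0]]'
python3 -m inch '[[-0.06,-0.24,0,0,0],[0,0,0,0,0]]'
python3 -c "
from h import *
st()"
```

```text
clock: 88.9
tool_pos: [0.6412, -0.24, 0.2243]
eef_rot: [0.993, -0.12, -0.013, 0.003]
contact_force: [0.5, -0.1, -0.3]
opening: 0.565
clock: 89.4
tool_pos: [0.6497, -0.2247, 0.2091]
eef_rot: [0.992, -0.122, -0.011, 0.004]
contact_force: [0.2, -0.2, -0.8]
opening: 0.115
clock: 89.9
tool_pos: [0.6474, -0.2241, 0.1115]
eef_rot: [0.992, -0.121, -0.014, 0.004]
contact_force: [-0.4, -0.2, 0.9]
opening: 0.006
clock: 90.4
tool_pos: [0.644, -0.2423, 0.1136]
eef_rot: [0.993, -0.121, -0.013, 0.004]
contact_force: [0.6, -0.1, 0.3]
opening: 0.005
clock: 90.6
tool_pos: [0.6435, -0.2443, 0.1132]
eef_rot: [0.993, -0.12, -0.013, 0.002]
contact_force: [0.4, 2.4, 1.2]
opening: 0.005
90.6 [ 0.6435 -0.2443  0.1132] [-13.8   1.4 179.6] F [0.4 2.4 1.2] op 0.005
```

Contact at 2.4 N. I'll push on in small steps until it meets the stop.

```bash
python3 -m inch '[[-0.04,-0.16,0,0,0],[0,0,0,0,0],[0,0,0,0,0]]'
python3 -m inch '[[-0.04,-0.16,0,0,0],[0,0,0,0,0],[0,0,0,0,0]]'
python3 -c "
from h import *
st()"
```

```text
clock: 90.9
tool_pos: [0.6434, -0.2448, 0.1132]
eef_rot: [0.993, -0.119, -0.012, -0.0]
contact_force: [1.5, 8.7, 2.7]
opening: 0.003
clock: 91.2
tool_pos: [0.6433, -0.2452, 0.1132]
eef_rot: [0.993, -0.118, -0.012, -0.003]
contact_force: [1.4, 12.8, 2.7]
opening: 0.006
91.2 [ 0.6433 -0.2452  0.1132] [ -13.5    1.4 -179.8] F [ 1.4 12.8  2.7] op 0.006
```

Force rises to 12.8 N with no further travel, so the lever is at its stop. I'll back off, do a last check and hand in.

```bash
python3 -m inch '[[0.1,0.4,0,0,0],[0.1,0.4,0,0,0],[0,0,0.8,0,0],[0,0,0.8,0,0],[0,0,0.8,0,0]]'
python3 -m inch '[[0,0,0.8,0,0],[0,0,0.8,0,0],[0,-0.6,0.8,0,0],[0,-0.8,0,0,0],[-0.6,-0.8,0,0,0]]'
python3 -m inch '[[-0.8,-0.8,0,0,0],[-0.8,-0.8,0,0,0],[-0.8,0,0,0,0],[-0.8,0,0,0,0],[0,0,0,0,0]]'
python3 -m inch '[[0,0,0,0,0],[0,0,0,0,0],[0,0,0,0,0]]'
python3 - <<'E'
from h import *
st();s=snap('side');P=cloud(s);g=P[(P[...,2]>.09)&(P[...,2]<.135)&(abs(P[...,0]-.64)<.06)&(abs(P[...,1]+.245)<.08)];print('lever',len(g),g.mean(0))
t=snap('top')
for n,s in(('side',s),('top',t)):
    P=cloud(s);m=(P[...,2]>.145)&(P[...,2]<.18)&(abs(P[...,0]-.483)<.06)&(abs(P[...,1]-.033)<.06);g=P[m]
    print(n,len(g),np.median(g,0));m=(P[...,2]>.02)&(P[...,2]<.05)&(abs(P[...,0]-.367)<.06)&(abs(P[...,1]+.3)<.06);print('cup',P[m].mean(0))
print(r.finish_job());st()
E
```

```text
clock: 91.7
tool_pos: [0.6453, -0.2348, 0.1733]
eef_rot: [0.993, -0.121, -0.014, 0.004]
contact_force: [-0.0, -0.8, -0.4]
opening: 0.001
clock: 92.2
tool_pos: [0.6318, -0.2905, 0.2325]
eef_rot: [0.993, -0.12, -0.012, 0.004]
contact_force: [-0.8, 0.1, -1.2]
opening: 0.009
clock: 92.7
tool_pos: [0.5466, -0.3318, 0.2315]
eef_rot: [0.992, -0.122, -0.016, 0.004]
contact_force: [-0.0, -0.7, -0.9]
opening: 0.001
clock: 93.0
tool_pos: [0.5518, -0.3286, 0.2325]
eef_rot: [0.993, -0.12, -0.013, 0.003]
contact_force: [0.2, 0.7, 0.3]
opening: 0.006
93.0 [ 0.5518 -0.3286  0.2325] [-13.8   1.4 179.5] F [0.2 0.7 0.3] op 0.006
lever 104 [ 0.63564682 -0.26777973  0.11297601]
side 332 [0.4807481  0.03911123 0.16034647]
cup [ 0.36510195 -0.29620785  0.02609662]
top 301 [0.48322671 0.03163981 0.16001779]
cup [ 0.3673324  -0.29920677  0.0255342 ]
the job is handed in; nothing more can be done
None
the job is handed in; nothing more can be done
```

The job is handed in after 93 s on the robot's clock; no verdict was given. I set the lever upright, moved the cup into the tray, and stacked all five dishes with the four discs between them on the plate. Then I pushed the lever over to cool.

**Last checks**
- **Stack:** its top is about 160 mm above the bench against 162 mm expected. The top view puts it about 1 mm from the plate's centre and the wrist view about 2 mm. The side view read about 6 mm off in y, probably because it also sees the dish's near wall. No spare discs were left.
- **Cup:** it stands in the tray within about 5 mm of the tray's centre.
- **Lever:** the images showed only about 30 mm of grip travel, which gives 0.45–0.6 rad depending on how it is read. I pushed again with closed fingers. The force rose to about 13 N with no further travel, so I take it to be against its stop, but I have no direct angle reading.

**What went wrong on the way:** the first try at one disc closed on nothing because wrist joints ran into their range limits. I turned the tool about 90° and repeated it. I noticed no knocked piece and no slipped grip.

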